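# Clamp a stuck jar in the one-hand jar holder

## Task

The cap of the small glass jar lying on the worktop is stuck, so fix the jar in the wooden jar holder, ready for opening with one hand. Lay it squarely at the foot of the holder's ramp with its cap to the right, and roll it up the ramp with a gentle push until it tips over the crest and settles by itself in the vee, midway along it. Let go of it, and only then press the lever down until the rubber pad grips the jar firmly, well short of crushing the glass; do not knock the other things about.

Things in the scene. Friction and masses are not known exactly. Their poses are not given: they have to be found in the camera images.
- jar_center (a point): centre of the jar to be clamped: a glass spice jar with a screw cap, the only jar lying on its side; a plain cylinder 41 mm in diameter, 108 mm long, about 0.11 kg, its centre 20.5 mm above the worktop; smooth glass. z runs along the jar from base to cap; x and y turn as it rolls. Take it across its diameter near the middle.
- jar_cap (a point): centre of the outer face of that jar's cap, on its axis, 54 mm from the jar's centre (the cap is the last 25 mm of the jar)
- holder: jar holder, a fixed oak block 140 mm long (x), 70 mm wide (y), its ramp facing the robot (-x), so the jar overhangs it 19 mm on each side. Origin on the worktop under the bottom line of the vee, z up, vee along y; its right is -y. Behind the vee (+x) stands a back stop, 30 mm high, from x = 27 to 74 mm, which carries the lever.
- ramp_foot (a point): middle of the ramp's front edge, on the worktop, 66 mm before the vee line. From here the ramp rises straight to the crest, 50 mm further and 11 mm up; a 20.5 mm radius jar lying on the worktop touches the ramp with its centre 2 mm before this point. Pushed from behind, a little below its mid-height, the jar climbs with a few newtons; let go on the ramp it rolls back
- vee_seat (a point): where the centre of a settled jar lies: on the vee line, 25.7 mm above the worktop; its axis then lies along the holder's y. Both faces of the vee slope at 30 degrees and meet 2 mm above the worktop; the near one ends at the crest, 16 mm before the vee line, the far one at the back stop, 27 mm behind it
- holder_lever (a joint): clamp lever's angle (rad): 0 level, growing as its handle rises (starts at 1.0 to 1.2). Stiff friction hinge: stays where left; moving it takes about 3.5 N at 95 mm from the pin. Pad meets a seated jar anywhere from -0.12 to 0.12 (not measured: feel it), then the handle force climbs; 7 N there clamps well, 12 N is too much. The friction then keeps up to about 7 N on the pad.
- holder_hinge (a point): centre of the lever's hinge pin: 45 mm behind the vee line, 72 mm above the worktop; the pin runs along the holder's y
- lever_grip (a point): middle of the upper face of the lever's black handle, 95 mm from the hinge pin, 7 mm above the lever's centre line; moves with the lever. Handle 46 x 24 x 14 mm, from 70 to 116 mm from the pin. x points along the lever to the hinge, z out of the upper face, which looks up and away from the robot while the lever is raised
- standing_jar_1: bystander: spice jar standing upright on the worktop, 42 mm in diameter, 108 mm high; origin at the centre of its underside
- standing_jar_2: bystander: a second spice jar of the same size standing upright; origin at the centre of its underside
- tall_carton: bystander: tall folding carton 46 x 67 x 143 mm; origin at the centre of its underside
- low_carton_1: bystander: low carton 102 x 53 x 60 mm; origin at the centre of its underside
- low_carton_2: bystander: low carton 107 x 55 x 52 mm; origin at the centre of its underside
- clamp_spindle_top (a point): head of the threaded spindle through the lever, 45 mm from the pin, over the vee when level. Under the lever it carries a round rubber pad, 29 mm in diameter, that gives 1 mm per 6 N (6 mm at most). The spindle stands out by a different length each time, 5 mm either way (this point is on the lever and does not show it)

How it is judged:
By the outcome, as a careful person would: the job done as asked, in the order asked, and still so for the second after the job is handed in, with the robot touching nothing.
It also fails if it takes over 72 s, if anything falls off the work surface, if the arm or the gripper's body presses on something with over 40 N, if the wrist force passes 120 N, or if a joint passes its speed limit or range.

## Robot

A 6-joint arm with a two-finger parallel gripper is mounted at the origin on a cart in front of the work surface, level with it; the furniture and walls round the work are solid. World frame = base frame: x ahead of the robot, y to its left, z up, the work surface at z = 0. Lengths are in m, angles in degrees, forces in N, time in s.
With the tool pointing down it reaches from about 0.375 to 0.9 m from the base axis. Payload 3.1 kg.
Tool frame: the origin (TCP) lies midway between the tips of the shut fingers; the grasp point (between the pads) lies bot.hold_point_z behind it (bot.hold_point_z is the distance from the TCP to the grasp point, in m); z points along the fingers, y is the direction in which the jaws open and shut (so a half turn about z gives the same grasp; the last joint's range is limited). The gripper opens to 87 mm and grips with 3 to 60 N. Pads are 19 mm wide; open, the fingers measure 117 mm over their backs; the gripper's body (75 mm by 190 mm) begins 51 mm behind the grasp point.
Start: joints at [64.028, 30.224, 82.088, -0, 67.689, -10.227], TCP at [0.17, 0.602, 0.223] pointing down, gripper open.
Joint ranges: [-176.69, 176.69], [-43.24, 126.21], [12.49, 139.97], [-82, 262], [0, 151.66], [-163.58, 163.58]. Speed limits (degrees/s): [159.86, 159.86, 180, 180, 180, 180].

## Interface

Orientations are given as a 3x3 rotation matrix whose columns are the frame's x, y, z axes.
In Python, from rig import bot, vision, hand_in gives the robot as it stands. The module is installed in compiled form; this text tells all that it offers.
- The arm moves only by the shell command python3 -m handwheel 'ROWS'. ROWS is JSON, a list of rows, each an object of numbers: "hand": the gripper's target within -1 to 1 (fully open at 1, half-way at 0, shut at -1); "dx", "dy", "dz": the shift along the world's x, y, z in cm; "wx", "wy", "wz": the turn, a rotation vector about the world's x, y, z in rad. In form: [{"hand": .., "dx": .., "dy": .., "dz": .., "wx": .., "wy": .., "wz": ..}, ...]. A call has 1 to 10 rows; each row shifts and turns the commanded pose from where the row before left it; what a row does not reach is not made up. A row lasts 1/10 s, in which the tool goes at most 50 mm and 8.59 degrees, less where a joint would pass 70% of its speed; a pose out of reach is approached as far as the arm can. A call with a gripper value outside its range is refused whole. The fingers move at their own pace and stop on an object; the grip force is fixed at half the most. Time passes only in rows, so rows that do not move let the fingers close. It gives the time, the measured TCP pose, the force and the opening at its end, in the units of the state.
- bot.read_state(): the state, without advancing time (a new reading comes with each control period).
- vision.capture(name): name is "side" or "top" or "wrist"; returns (picture, depth): 480x640x3 uint8, red, green, blue; 480x640 float32, m along the optical axis (not along the pixel's ray), 0 where there is no reading.
- vision.get_calibration(name): a dict with "fx", "fy", "cx", "cy" (pixels), "rvec" (rotation vector, rad) and "tvec" (3), from world to camera coordinates, as OpenCV has them. Camera axes: x right, y down, z forward; pixel columns grow to the right and rows downward; lengths in m; the calibration is good to about 2 mm. A picture is of the moment at which its call begins: read the wrist's pose just before it. get_calibration takes no time and is no camera call; for the wrist camera it gives the pose at the moment of the call.
- hand_in(): hands the job in, once; it reports no verdict.
The state is a dict: "time_s": time; "joint_positions": joint angles; "qvel": joint speeds; "tau": joint torques, N m; "position": TCP position; "tcp_rot": TCP orientation; "force": force on the tool from outside, world axes, zero at the start; "moment": the same for the moment, N m; "opening": opening from 0.0 (shut) to 1.0 (fully open).
Only numpy, scipy, OpenCV 4.12 (cv2) and the standard library are available. Lean on these libraries where they do the work, as an engineer would, in place of code of your own. Each camera call takes 0.05 s, during which the arm holds its last target.

## Working session

There is one attempt and no reset: what is moved stays moved. The work goes in short steps, Python scripts to look and compute and a shell command to move; the robot and the scene stay as the last step left them, time stands still between calls to the robot, and variables do not carry over. Pictures are saved under pics/ and viewed, and the job is handed in when it is done.

```bash
mkdir -p pics; ls; python3 - <<'E'
from rig import bot,vision
import cv2,numpy as np
s=bot.read_state();print({k:np.round(v,3).tolist() for k,v in s.items()},bot.hold_point_z)
for n in("top","side","wrist"):
    p,d=vision.capture(n);cv2.imwrite(f"pics/{n}0.png",p[:,:,::-1]);np.save(f"pics/{n}0.npy",d)
    c=vision.get_calibration(n);print(n,c)
    np.save(f"pics/{n}0cal.npy",c,allow_pickle=True)
E
```

```text
pics
{'time_s': 0.0, 'joint_positions': [64.027, 30.278, 82.156, -0.002, 67.69, -10.227], 'qvel': [0.019, -0.034, 0.052, -0.057, 0.013, -0.053], 'tau': [0.002, -44.005, -17.66, 0.063, 0.058, -0.0], 'position': [0.169, 0.601, 0.222], 'tcp_rot': [[-0.962, 0.271, -0.001], [0.271, 0.962, -0.002], [0.0, -0.002, -1.0]], 'force': [-0.1, -0.136, 0.916], 'moment': [0.045, 0.005, 0.026], 'opening': 1.001} 0.0187
top {'fx': 435.5763900874254, 'fy': 435.5763900874254, 'cx': 318.79137028815, 'cy': 237.00392829321856, 'rvec': array([ 2.18044033, -2.12066385,  0.12114147]), 'tvec': array([-0.06080996,  0.60083761,  0.85196401])}
side {'fx': 597.9718259664722, 'fy': 597.9718259664722, 'cx': 316.83763151863263, 'cy': 237.00827162769394, 'rvec': array([ 0.47531195, -2.68181992,  1.28546645]), 'tvec': array([0.57594492, 0.22640489, 1.08772775])}
wrist {'fx': 345.3218916051909, 'fy': 345.3218916051909, 'cx': 318.890325992958, 'cy': 241.6526405253208, 'rvec': array([-2.29591843, -1.74030527, -0.2693593 ]), 'tvec': array([-0.62293253, -0.03724769,  0.39251588])}
```

View pics/top0.png

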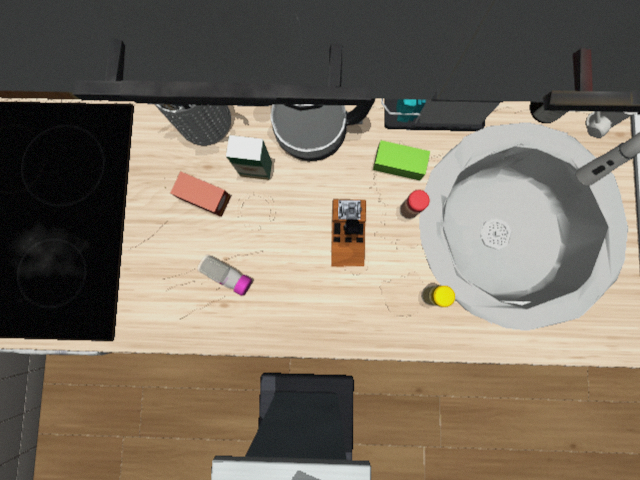

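View pics/side0.png

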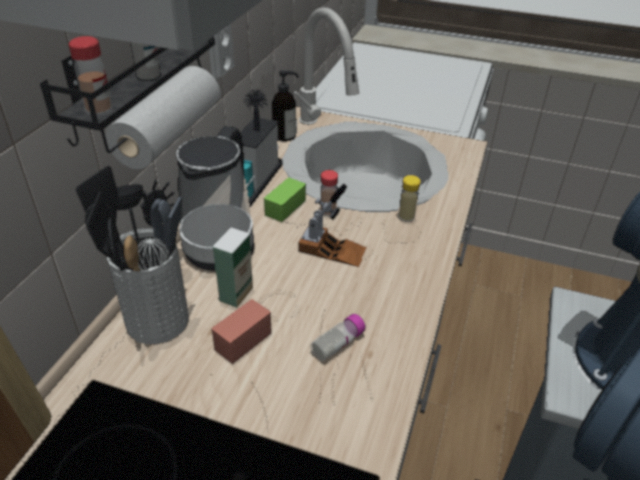

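View pics/wrist0.png

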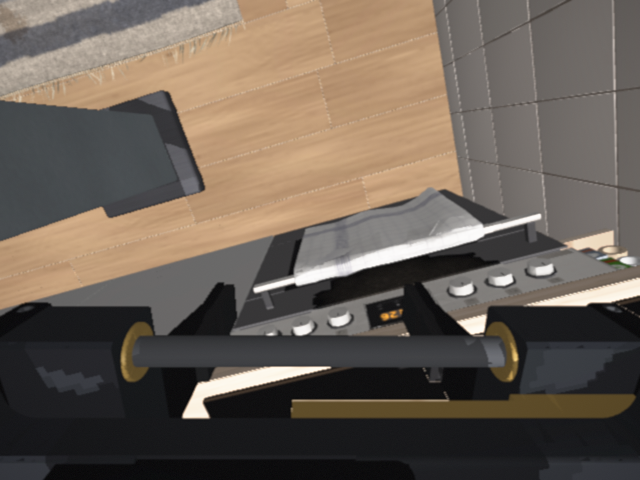

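Top view: jar lying at about (225,275) with a magenta cap at (243,285), and the holder at (348,235) with its ramp toward the robot. Bystanders: jars at (417,203) and (442,296), cartons at (200,195), (250,158) and (402,160). Next I enlarge.

```bash
cat > h.py <<'E'
import numpy as np,cv2
def load(n,t="0"):
    return cv2.imread(f"pics/{n}{t}.png"),np.load(f"pics/{n}{t}.npy"),np.load(f"pics/{n}{t}cal.npy",allow_pickle=True).item()
def snap(n,t):
    from rig import vision
    c=vision.get_calibration(n);p,d=vision.capture(n);cv2.imwrite(f"pics/{n}{t}.png",p[:,:,::-1]);np.save(f"pics/{n}{t}.npy",d);np.save(f"pics/{n}{t}cal.npy",c,allow_pickle=True)
    return p[:,:,::-1],d,c
def atz(c,u,v,z):  # intersect the pixel ray with the plane of height z
    R=cv2.Rodrigues(c["rvec"])[0];o=-R.T@c["tvec"]
    r=R.T@np.array([(u-c["cx"])/c["fx"],(v-c["cy"])/c["fy"],1]);return o+r*(z-o[2])/r[2]
def cloud(c,d):
    v,u=np.indices(d.shape);R=cv2.Rodrigues(c["rvec"])[0]
    X=np.stack([(u-c["cx"])/c["fx"]*d,(v-c["cy"])/c["fy"]*d,d],-1)-c["tvec"];return X@R
def proj(c,P): return cv2.projectPoints(np.array(P,float).reshape(-1,3),c["rvec"],c["tvec"],np.array([[c["fx"],0,c["cx"]],[0,c["fy"],c["cy"]],[0,0,1]]),None)[0].reshape(-1,2)
def crop(im,x0,y0,x1,y1,k,f): cv2.imwrite(f,cv2.resize(im[y0:y1,x0:x1],None,fx=k,fy=k,interpolation=cv2.INTER_CUBIC))
E
python3 - <<'E'
from h import *
im,d,c=load("top")
crop(im,310,180,390,280,6,"pics/c1.png");crop(im,185,240,275,310,8,"pics/c2.png")
X=cloud(c,d)
for p in [(340,260),(355,260),(225,275),(243,285),(300,300),(417,200),(442,296),(200,190),(402,158),(245,147)]: print(p,X[p[1],p[0]].round(4))
im,d,c=load("side");crop(im,280,160,380,270,5,"pics/c3.png")
E
```

```text
(340, 260) [ 0.5591 -0.0897  0.0025]
(355, 260) [ 0.5598 -0.1211  0.0042]
(225, 275) [0.5196 0.1431 0.0391]
(243, 285) [0.5005 0.105  0.0427]
(300, 300) [ 0.4732 -0.008  -0.0017]
(417, 200) [ 0.6692 -0.2292  0.1073]
(442, 296) [ 0.4901 -0.2753  0.107 ]
(200, 190) [0.6894 0.1994 0.0572]
(402, 158) [ 0.769  -0.2106  0.0499]
(245, 147) [0.7534 0.0958 0.1418]
```

View pics/c1.png

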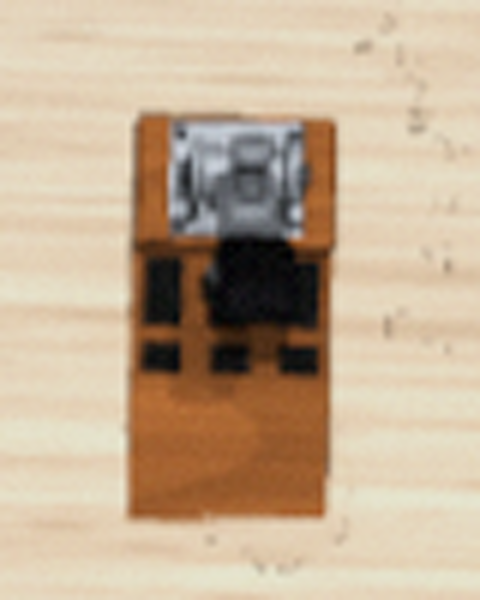

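View pics/c2.png

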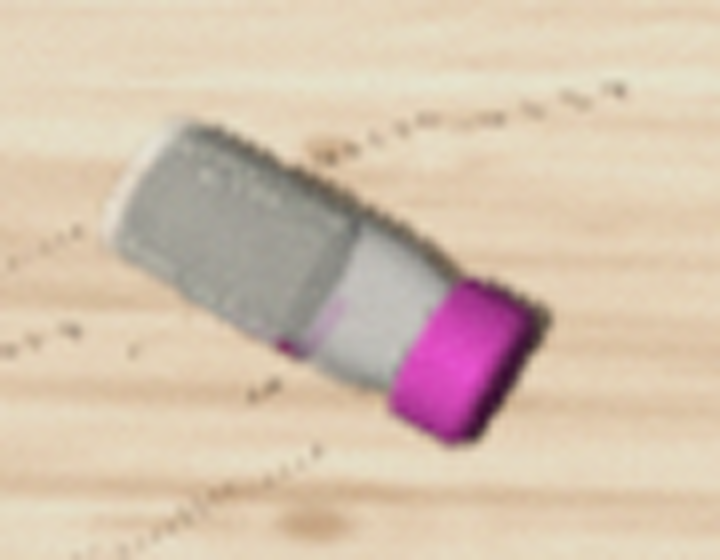

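View pics/c3.png

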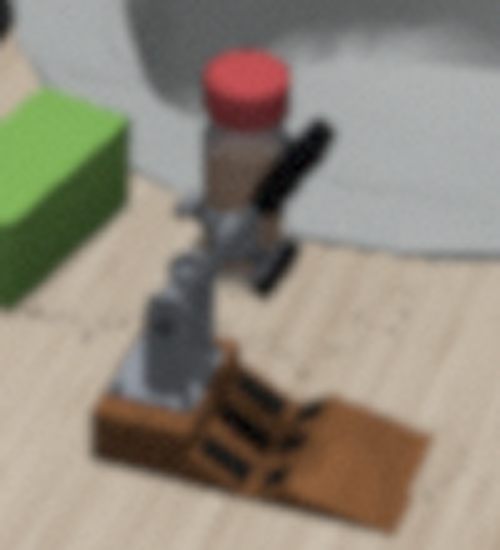

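Jar in the crop: base midpoint at about (203.4,262.6) px and cap-face midpoint at (248.4,287.5). Holder front-edge corners are (331.3,266.2) and (364.3,266.2), and back top corners about (332.8,199.2) and (365.8,199.5).

```bash
python3 - <<'E'
from h import *
im,d,c=load("top")
R=cv2.Rodrigues(c["rvec"])[0];print("cam",-R.T@c["tvec"])
b=atz(c,203.4,262.6,.0205);k=atz(c,248.4,287.5,.0205);print("jar",b,k,(b+k)/2,np.linalg.norm(k-b),np.degrees(np.arctan2(*(k-b)[[1,0]])))
for p,z in [((331.3,266.2),0),((364.3,266.2),0),((332.8,199.2),.03),((365.8,199.5),.03),((332.3,221),.03),((365.3,221.3),.03)]:print(atz(c,*p,z))
# side view fits
im,d,c=load("side")
crop(im,290,300,390,370,8,"pics/c4.png")
X=cloud(c,d); m=(X[...,0]>.44)&(X[...,0]<.58)&(X[...,1]>.08)&(X[...,1]<.2)&(X[...,2]>.012)&(X[...,2]<.06)
P=X[m];print(len(P),P.min(0),P.max(0),P.mean(0))
for n in("top","side"):
    im,d,c=load(n);X=cloud(c,d);m=(X[...,0]>.53)&(X[...,0]<.72)&(X[...,1]>-.17)&(X[...,1]<-.05)&(X[...,2]>.025)&(X[...,2]<.036)
    P=X[m][:,:2].astype(np.float32);print(n,len(P),np.percentile(P,[1,50,99],axis=0),X[m][:,2].mean(),cv2.minAreaRect(P))
E
```

```text
cam [ 0.49136982 -0.05693582  0.91970668]
jar [0.54451854 0.1936062  0.0205    ] [0.4959761  0.09775514 0.0205    ] [0.52024732 0.14568067 0.0205    ] 0.107442048231329 -116.85929748063728
[ 0.54565066 -0.07169544  0.        ]
[ 0.54758668 -0.14121686  0.        ]
[ 0.6832721  -0.07086509  0.03      ]
[ 0.68442806 -0.13944312  0.03      ]
[ 0.63732226 -0.07095543  0.03      ]
[ 0.63851355 -0.13910006  0.03      ]
1166 [0.47673663 0.09542954 0.01203985] [0.55976756 0.19999373 0.04342837] [0.51438746 0.15692034 0.03281534]
top 444 [[ 0.63761651 -0.13847635]
 [ 0.6604082  -0.09425272]
 [ 0.68331861 -0.06965186]] 0.030095347308044824 ((0.6599702835083008, -0.10414448380470276), (0.046551648527383804, 0.06872806698083878), 1.243215560913086)
side 297 [[ 0.63482015 -0.13584386]
 [ 0.65225351 -0.0854639 ]
 [ 0.68151926 -0.06712772]] 0.02985259524493976 ((0.6585056781768799, -0.10081252455711365), (0.048401083797216415, 0.07262183725833893), 2.7542123794555664)
```

View pics/c4.png

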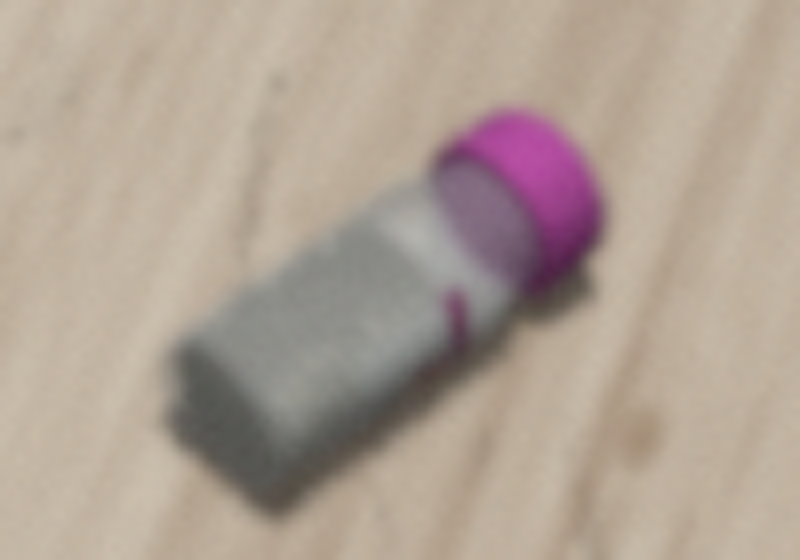

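```bash
python3 - <<'E'
from h import *
from rig import bot
_,_,c=load("wrist");s=bot.read_state()
R=cv2.Rodrigues(c["rvec"])[0];o=-R.T@c["tvec"];T=np.array(s["tcp_rot"])
print("cam in tool",T.T@(o-s["position"]),"axes in tool",(T.T@R.T).round(2).tolist())
E
python3 -m handwheel '[{"dx":2.8,"dy":-3.6,"wz":-0.147},{"dx":2.8,"dy":-3.6,"wz":-0.147},{"dx":2.8,"dy":-3.6,"wz":-0.147},{"dx":2.8,"dy":-3.6,"wz":-0.147},{"dx":2.8,"dy":-3.6,"wz":-0.147},{"dx":2.8,"dy":-3.6,"wz":-0.147},{"dx":2.8,"dy":-3.6,"wz":-0.147},{"dx":2.8,"dy":-3.6,"wz":-0.147},{"dx":2.8,"dy":-3.6,"wz":-0.147},{"dx":2.8,"dy":-3.6,"wz":-0.147}]'
```

```text
cam in tool [ 0.08472487 -0.00099068 -0.16200033] axes in tool [[0.0, -0.95, -0.31], [1.0, 0.0, -0.0], [0.0, -0.31, 0.95]]invalid input
```

```bash

python3 -m handwheel '[{"hand":1,"dx":2.8,"dy":-3.6,"dz":0,"wx":0,"wy":0,"wz":-0.147},{"hand":1,"dx":2.8,"dy":-3.6,"dz":0,"wx":0,"wy":0,"wz":-0.147},{"hand":1,"dx":2.8,"dy":-3.6,"dz":0,"wx":0,"wy":0,"wz":-0.147},{"hand":1,"dx":2.8,"dy":-3.6,"dz":0,"wx":0,"wy":0,"wz":-0.147},{"hand":1,"dx":2.8,"dy":-3.6,"dz":0,"wx":0,"wy":0,"wz":-0.147},{"hand":1,"dx":2.8,"dy":-3.6,"dz":0,"wx":0,"wy":0,"wz":-0.147},{"hand":1,"dx":2.8,"dy":-3.6,"dz":0,"wx":0,"wy":0,"wz":-0.147},{"hand":1,"dx":2.8,"dy":-3.6,"dz":0,"wx":0,"wy":0,"wz":-0.147},{"hand":1,"dx":2.8,"dy":-3.6,"dz":0,"wx":0,"wy":0,"wz":-0.147},{"hand":1,"dx":2.8,"dy":-3.6,"dz":0,"wx":0,"wy":0,"wz":-0.147}]'
```

```text
time_s: 1.15
position: [0.4503, 0.2399, 0.2224]
tcp_rot: [[0.179, 0.984, -0.0], [0.984, -0.179, 0.0], [0.0, -0.0, -1.0]]
force: [1.1, 0.2, 0.7]
opening: 1.005
```

```bash

python3 -m handwheel '[{"hand":1,"dx":2.3,"dy":-3.1,"dz":-2,"wx":0,"wy":0,"wz":-0.1},{"hand":1,"dx":2.3,"dy":-3.1,"dz":-2,"wx":0,"wy":0,"wz":-0.1},{"hand":1,"dx":2.4,"dy":-3.2,"dz":-2,"wx":0,"wy":0,"wz":-0.09},{"hand":1,"dx":0,"dy":0,"dz":0,"wx":0,"wy":0,"wz":0},{"hand":1,"dx":0,"dy":0,"dz":0,"wx":0,"wy":0,"wz":0}]'
python3 - <<'E'
from h import *
p,d,c=snap("wrist","1");p,d,c=snap("top","1"); crop(p,150,200,310,320,5,"pics/c5.png")
E
```

```text
time_s: 1.65
position: [0.5193, 0.1468, 0.1617]
tcp_rot: [[0.449, 0.894, -0.002], [0.894, -0.449, 0.0], [-0.001, -0.002, -1.0]]
force: [0.0, -0.4, -0.3]
opening: 0.996
```

View pics/wrist1.png

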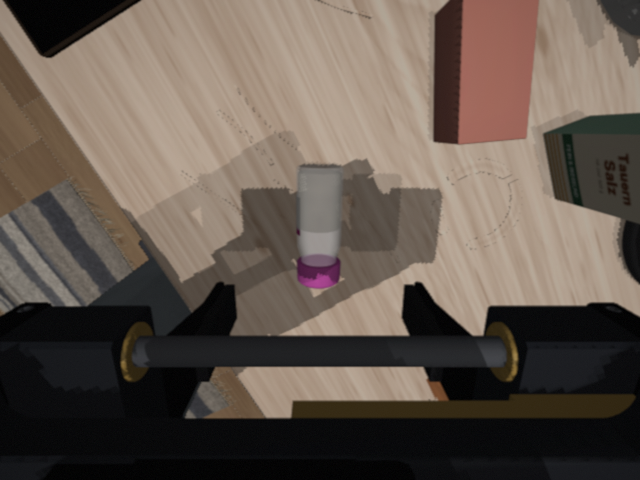

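View pics/c5.png

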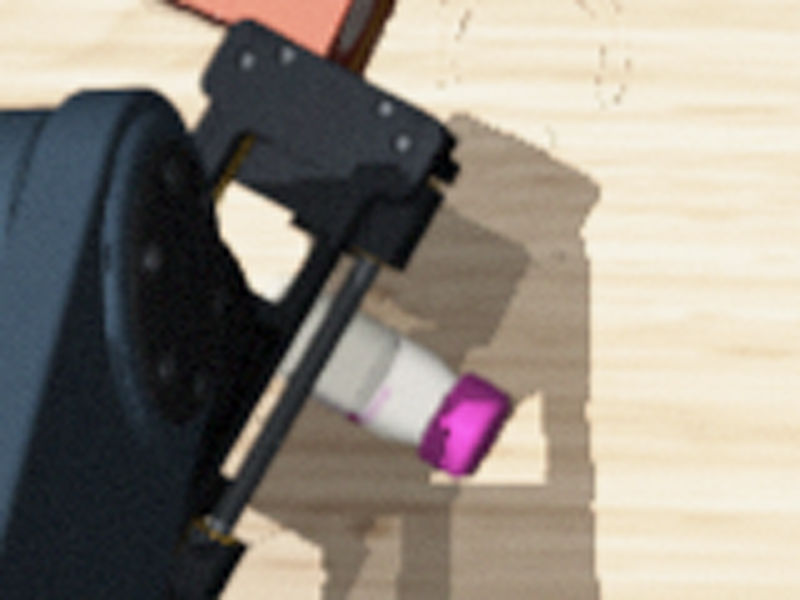

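Wrist view: the jar is centred between the fingers at u≈320 and lies along the image vertical, so the jaws are square to it. Descending to grip.

```bash

python3 -m handwheel '[{"hand":1,"dx":0,"dy":0,"dz":-3.5,"wx":0,"wy":0,"wz":0},{"hand":1,"dx":0,"dy":0,"dz":-3.5,"wx":0,"wy":0,"wz":0},{"hand":1,"dx":0,"dy":0,"dz":-3.5,"wx":0,"wy":0,"wz":0},{"hand":1,"dx":0,"dy":0,"dz":-3,"wx":0,"wy":0,"wz":0},{"hand":1,"dx":0,"dy":0,"dz":-1.5,"wx":0,"wy":0,"wz":0},{"hand":1,"dx":0,"dy":0,"dz":0,"wx":0,"wy":0,"wz":0},{"hand":-0.2,"dx":0,"dy":0,"dz":0,"wx":0,"wy":0,"wz":0},{"hand":-0.6,"dx":0,"dy":0,"dz":0,"wx":0,"wy":0,"wz":0},{"hand":-0.6,"dx":0,"dy":0,"dz":0,"wx":0,"wy":0,"wz":0},{"hand":-0.6,"dx":0,"dy":0,"dz":0,"wx":0,"wy":0,"wz":0}]'
python3 -m handwheel '[{"hand":-0.6,"dx":0,"dy":0,"dz":0,"wx":0,"wy":0,"wz":0},{"hand":-0.6,"dx":0,"dy":0,"dz":0,"wx":0,"wy":0,"wz":0},{"hand":-0.6,"dx":0,"dy":0,"dz":0,"wx":0,"wy":0,"wz":0}]'
```

```text
time_s: 2.75
position: [0.5202, 0.1477, 0.0136]
tcp_rot: [[0.447, 0.894, 0.002], [0.894, -0.447, 0.0], [0.001, 0.002, -1.0]]
force: [-0.6, -0.5, -0.0]
opening: 0.721
time_s: 3.05
position: [0.5196, 0.1474, 0.0127]
tcp_rot: [[0.448, 0.894, 0.0], [0.894, -0.448, 0.0], [0.0, 0.0, -1.0]]
force: [0.2, -0.7, 2.1]
opening: 0.465
```

```bash
python3 - <<'E'
from h import *
im,d,c=load("top")
print(atz(c,352,234.5,.175),atz(c,352,234.5,.165))
X=cloud(c,d)
for n in("top","side"):
    im,d,c=load(n);X=cloud(c,d);m=(X[...,0]>.56)&(X[...,0]<.70)&(X[...,1]>-.15)&(X[...,1]<-.07)&(X[...,2]>.09)&(X[...,2]<.2)
    P=X[m];P=P[np.argsort(P[:,2])];print(n,len(P));print(P[::max(1,len(P)//14)].round(4))
E
```

```text
[ 0.59089272 -0.10317425  0.175     ] [ 0.59222912 -0.10379514  0.165     ]
top 345
[[ 0.6481 -0.1114  0.0902]
 [ 0.6064 -0.0941  0.1064]
 [ 0.641  -0.106   0.1173]
 [ 0.637  -0.1115  0.119 ]
 [ 0.6345 -0.1039  0.1218]
 [ 0.6283 -0.1002  0.124 ]
 [ 0.6539 -0.1031  0.1284]
 [ 0.6214 -0.0975  0.1428]
 [ 0.6166 -0.1042  0.1512]
 [ 0.6134 -0.0967  0.1587]
 [ 0.607  -0.0965  0.1656]
 [ 0.5975 -0.093   0.1693]
 [ 0.6027 -0.098   0.1707]
 [ 0.5976 -0.1101  0.1722]
 [ 0.6005 -0.0979  0.1736]]
side 386
[[ 0.6443 -0.0946  0.0906]
 [ 0.616  -0.0889  0.0997]
 [ 0.6326 -0.0921  0.1033]
 [ 0.6098 -0.0959  0.1068]
 [ 0.6022 -0.1059  0.1096]
 [ 0.636  -0.0948  0.1135]
 [ 0.6476 -0.1023  0.1183]
 [ 0.6443 -0.1051  0.1224]
 [ 0.6448 -0.0999  0.1283]
 [ 0.6207 -0.0987  0.1403]
 [ 0.6159 -0.1028  0.1488]
 [ 0.5986 -0.0948  0.1559]
 [ 0.6066 -0.0989  0.1635]
 [ 0.592  -0.0923  0.1689]
 [ 0.5964 -0.0923  0.1727]]
```

```bash

python3 -m handwheel '[{"hand":-0.6,"dx":-0.5,"dy":0,"dz":2,"wx":0,"wy":0,"wz":0},{"hand":-0.6,"dx":-1,"dy":-1.5,"dz":1,"wx":0,"wy":0,"wz":0.06},{"hand":-0.6,"dx":-1,"dy":-3,"dz":0,"wx":0,"wy":0,"wz":0.06},{"hand":-0.6,"dx":-1,"dy":-3.5,"dz":0,"wx":0,"wy":0,"wz":0.06},{"hand":-0.6,"dx":-1,"dy":-3.5,"dz":0,"wx":0,"wy":0,"wz":0.06},{"hand":-0.6,"dx":0,"dy":-3.5,"dz":0,"wx":0,"wy":0,"wz":0.06},{"hand":-0.6,"dx":0,"dy":-3.5,"dz":0,"wx":0,"wy":0,"wz":0.06},{"hand":-0.6,"dx":0,"dy":-3,"dz":0,"wx":0,"wy":0,"wz":0.06},{"hand":-0.6,"dx":0,"dy":-2.5,"dz":0,"wx":0,"wy":0,"wz":0.06},{"hand":-0.6,"dx":0,"dy":-1.5,"dz":0,"wx":0,"wy":0,"wz":0}]'
python3 -m handwheel '[{"hand":-0.6,"dx":0,"dy":0,"dz":0,"wx":0,"wy":0,"wz":0},{"hand":-0.6,"dx":0,"dy":0,"dz":0,"wx":0,"wy":0,"wz":0}]'
python3 - <<'E'
from h import *
p,d,c=snap("top","2"); crop(p,270,170,430,290,5,"pics/c6.png");p,d,c=snap("side","2"); crop(p,250,150,450,300,4,"pics/c7.png")
E
```

```text
time_s: 4.05
position: [0.4748, -0.1095, 0.0424]
tcp_rot: [[-0.014, 1.0, 0.001], [1.0, 0.014, -0.0], [-0.0, 0.001, -1.0]]
force: [1.0, 0.2, -0.3]
opening: 0.463
time_s: 4.25
position: [0.474, -0.1068, 0.0424]
tcp_rot: [[-0.015, 1.0, -0.001], [1.0, 0.015, 0.001], [0.001, -0.001, -1.0]]
force: [0.1, -0.3, 0.2]
opening: 0.462
```

View pics/c6.png

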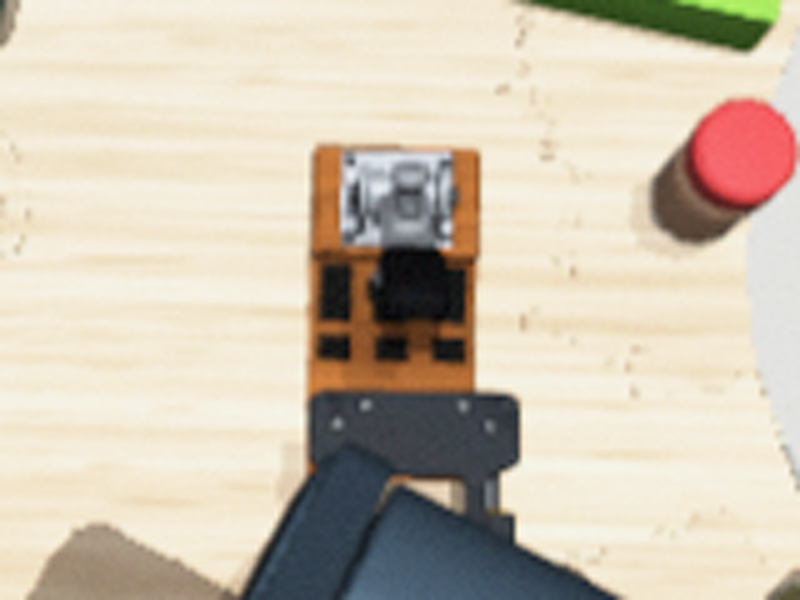

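View pics/c7.png

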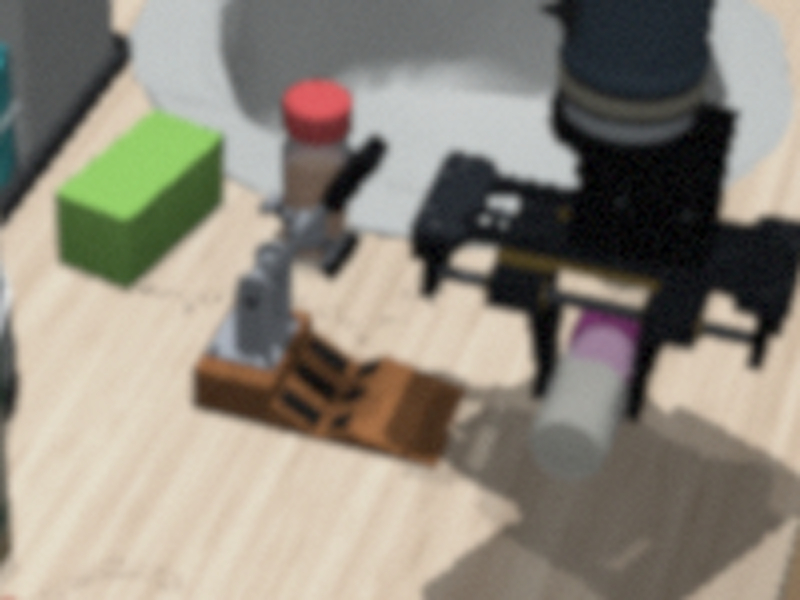

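```bash
python3 - <<'E'
from h import *
im,d,c=load("top","2");X=cloud(c,d)
for u in (345,360,370): print([X[v,u].round(3).tolist() for v in (247,249,251,255,262)])
im,d,c=load("side","2");X=cloud(c,d)
m=(X[...,0]>.5)&(X[...,0]<.59)&(X[...,1]>-.17)&(X[...,1]<-.05)&(X[...,2]>.07);P=X[m];print(P.min(0),P.max(0))
E
```

```text
[[0.587, -0.099, 0.006], [0.568, -0.093, 0.155], [0.564, -0.093, 0.156], [0.557, -0.093, 0.154], [0.53, -0.083, 0.358]]
[[0.587, -0.131, 0.01], [0.568, -0.119, 0.154], [0.565, -0.119, 0.154], [0.558, -0.119, 0.153], [0.545, -0.119, 0.154]]
[[0.588, -0.152, 0.002], [0.569, -0.137, 0.154], [0.565, -0.137, 0.154], [0.558, -0.137, 0.155], [0.546, -0.137, 0.157]]
[ 0.50002414 -0.1408214   0.07289535] [ 0.56692279 -0.05013833  0.4103394 ]
```

```bash

python3 -m handwheel '[{"hand":-0.6,"dx":0.5,"dy":0,"dz":-1,"wx":0,"wy":0,"wz":0},{"hand":-0.6,"dx":0.5,"dy":0,"dz":-1,"wx":0,"wy":0,"wz":0},{"hand":-0.6,"dx":0,"dy":0,"dz":-0.7,"wx":0,"wy":0,"wz":0},{"hand":-0.6,"dx":0,"dy":0,"dz":-0.25,"wx":0,"wy":0,"wz":0},{"hand":-0.6,"dx":0,"dy":0,"dz":0,"wx":0,"wy":0,"wz":0},{"hand":-0.6,"dx":0,"dy":0,"dz":0,"wx":0,"wy":0,"wz":0}]'
python3 -m handwheel '[{"hand":0,"dx":0,"dy":0,"dz":0,"wx":0,"wy":0,"wz":0},{"hand":0.2,"dx":0,"dy":0,"dz":0,"wx":0,"wy":0,"wz":0},{"hand":0.4,"dx":0,"dy":0,"dz":0,"wx":0,"wy":0,"wz":0},{"hand":0.4,"dx":0,"dy":0,"dz":0,"wx":0,"wy":0,"wz":0},{"hand":0.4,"dx":0,"dy":0,"dz":0,"wx":0,"wy":0,"wz":0},{"hand":0.4,"dx":0,"dy":0,"dz":0,"wx":0,"wy":0,"wz":0}]'
```

```text
time_s: 4.95
position: [0.4843, -0.1072, 0.0127]
tcp_rot: [[-0.016, 1.0, -0.001], [1.0, 0.016, 0.0], [0.0, -0.001, -1.0]]
force: [-0.5, -0.4, -0.2]
opening: 0.463
time_s: 5.55
position: [0.4846, -0.1075, 0.0131]
tcp_rot: [[-0.016, 1.0, 0.0], [1.0, 0.016, -0.0], [-0.0, 0.0, -1.0]]
force: [-0.2, -0.1, -0.2]
opening: 0.69
```

Released. Raise straight up, then back away toward the robot and look.

```bash

python3 -m handwheel '[{"hand":0.4,"dx":0,"dy":0,"dz":2,"wx":0,"wy":0,"wz":0},{"hand":0.4,"dx":0,"dy":0,"dz":3,"wx":0,"wy":0,"wz":0},{"hand":0.4,"dx":0,"dy":0,"dz":4,"wx":0,"wy":0,"wz":0},{"hand":0.4,"dx":0,"dy":3,"dz":3,"wx":0,"wy":0,"wz":0.13},{"hand":0.4,"dx":0,"dy":4,"dz":0,"wx":0,"wy":0,"wz":0.145},{"hand":0.2,"dx":0,"dy":4,"dz":0,"wx":0,"wy":0,"wz":0.145},{"hand":0.2,"dx":0,"dy":4,"dz":0,"wx":0,"wy":0,"wz":0.145},{"hand":0.2,"dx":0,"dy":4,"dz":0,"wx":0,"wy":0,"wz":0.145},{"hand":0.2,"dx":0,"dy":3,"dz":0,"wx":0,"wy":0,"wz":0.145},{"hand":0.2,"dx":0,"dy":0,"dz":0,"wx":0,"wy":0,"wz":0.145}]'
python3 - <<'E'
from h import *
p,d,c=snap("top","3"); crop(p,290,170,420,300,5,"pics/c8.png");crop(p,300,190,400,300,6,"pics/c8.png")
E
```

```text
time_s: 6.55
position: [0.4838, 0.1159, 0.1331]
tcp_rot: [[-0.856, 0.518, -0.0], [0.518, 0.856, 0.001], [0.001, 0.001, -1.0]]
force: [0.3, 0.2, 0.7]
opening: 0.599
```

View pics/c8.png

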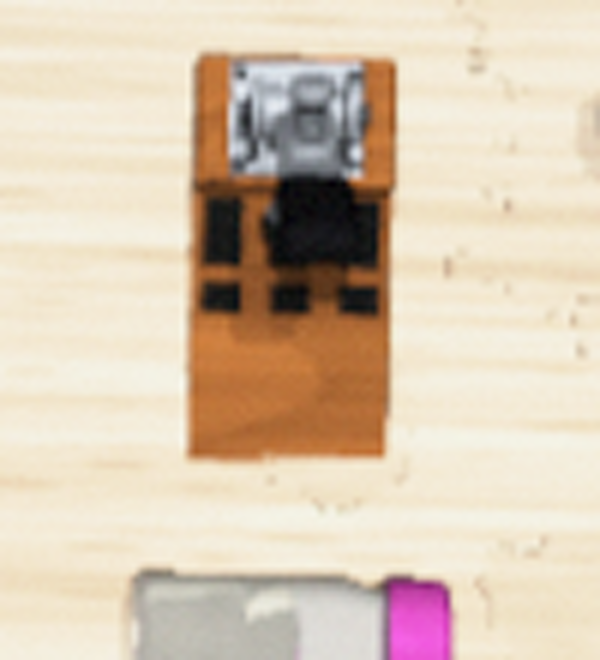

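View pics/top3.png

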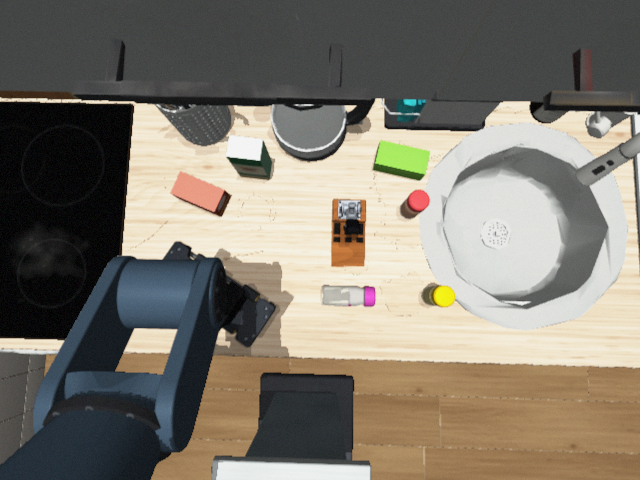

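```bash
python3 - <<'E'
from h import *
im,d,c=load("top","3"); crop(im,315,275,385,315,10,"pics/c9.png")
E
```

```text
(no output)
```

View pics/c9.png

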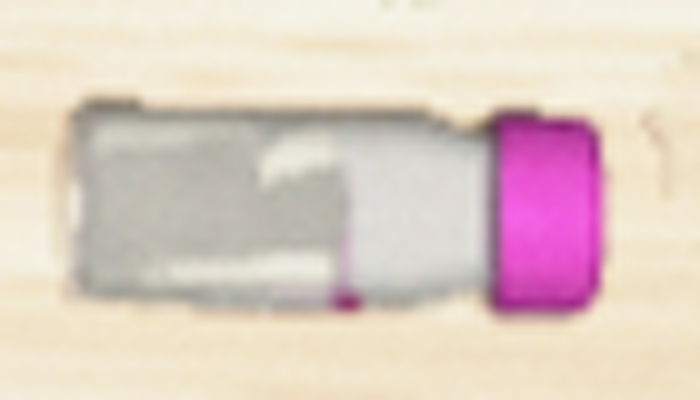

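```bash
python3 - <<'E'
from h import *
im,d,c=load("top","3")
b=atz(c,321.6,295.3,.0205);k=atz(c,375.3,296.3,.0205);print(b,k,(b+k)/2,np.linalg.norm(k-b),np.degrees(np.arctan2(*(k-b)[[1,0]])))
# holder y centre at three levels
for (u1,u2,v,z) in [(331.3,364.2,266,0),(332.3,364.6,221,.03),(333,365.8,199.5,.03)]:
    print(((atz(c,u1,v,z)+atz(c,u2,v,z))/2).round(4))
E
```

```text
[ 0.48439367 -0.05301228  0.0205    ] [ 0.48550296 -0.16272515  0.0205    ] [ 0.48494831 -0.10786872  0.0205    ] 0.10971847798847953 -89.42070891882969
[ 0.547  -0.1063  0.    ]
[ 0.6382 -0.1043  0.03  ]
[ 0.6835 -0.1054  0.03  ]
```

Top view: the jar lies square in front of the ramp, cap right, centre about (.485, -.108), on the holder's centreline within 1–2 mm. Now I turn the hand crossways, tilt it back 16° to stay clear of the raised lever, and bring both fingers behind the jar.

```bash

python3 -m handwheel '[{"hand":0.1,"dx":-0.8,"dy":-2.5,"dz":0,"wx":0,"wy":0,"wz":0.14},{"hand":0.1,"dx":-0.8,"dy":-3,"dz":0,"wx":0,"wy":0,"wz":0.14},{"hand":0.1,"dx":-0.8,"dy":-3.5,"dz":0,"wx":0,"wy":0,"wz":0.14},{"hand":0.1,"dx":-0.8,"dy":-3.5,"dz":0,"wx":0,"wy":0,"wz":0.142},{"hand":0.1,"dx":-0.8,"dy":-3.5,"dz":0,"wx":0,"wy":-0.07,"wz":0},{"hand":0.1,"dx":-0.8,"dy":-3,"dz":0,"wx":0,"wy":-0.07,"wz":0},{"hand":0.1,"dx":-0.8,"dy":-2.3,"dz":0,"wx":0,"wy":-0.07,"wz":0},{"hand":0.1,"dx":-0.3,"dy":-1,"dz":-2,"wx":0,"wy":-0.07,"wz":0},{"hand":0.1,"dx":0,"dy":0,"dz":-1,"wx":0,"wy":0,"wz":0},{"hand":0.1,"dx":0,"dy":0,"dz":0,"wx":0,"wy":0,"wz":0}]'
```

```text
time_s: 7.6
position: [0.4274, -0.1044, 0.1093]
tcp_rot: [[-0.967, -0.005, 0.254], [-0.002, 1.0, 0.01], [-0.255, 0.009, -0.967]]
force: [-0.4, -0.4, 0.3]
opening: 0.552
```

```bash

python3 -m handwheel '[{"hand":0.1,"dx":0,"dy":-0.3,"dz":-2.5,"wx":-0.009,"wy":-0.02,"wz":0.012},{"hand":0.1,"dx":0,"dy":0,"dz":-2.5,"wx":0,"wy":0,"wz":0},{"hand":0.1,"dx":0,"dy":0,"dz":-2.5,"wx":0,"wy":0,"wz":0},{"hand":0.1,"dx":0,"dy":0,"dz":-1.5,"wx":0,"wy":0,"wz":0},{"hand":0.1,"dx":0,"dy":0,"dz":-0.5,"wx":0,"wy":0,"wz":0},{"hand":0.1,"dx":0,"dy":0,"dz":0,"wx":0,"wy":0,"wz":0},{"hand":0.1,"dx":0,"dy":0,"dz":0,"wx":0,"wy":0,"wz":0}]'
python3 - <<'E'
from h import *
p,d,c=snap("side","4"); crop(p,280,180,440,300,5,"pics/c10.png")
E
```

```text
time_s: 8.3
position: [0.4474, -0.1046, 0.0386]
tcp_rot: [[-0.973, -0.013, 0.231], [-0.015, 1.0, -0.006], [-0.231, -0.01, -0.973]]
force: [0.0, -0.2, 0.3]
opening: 0.547
```

View pics/c10.png

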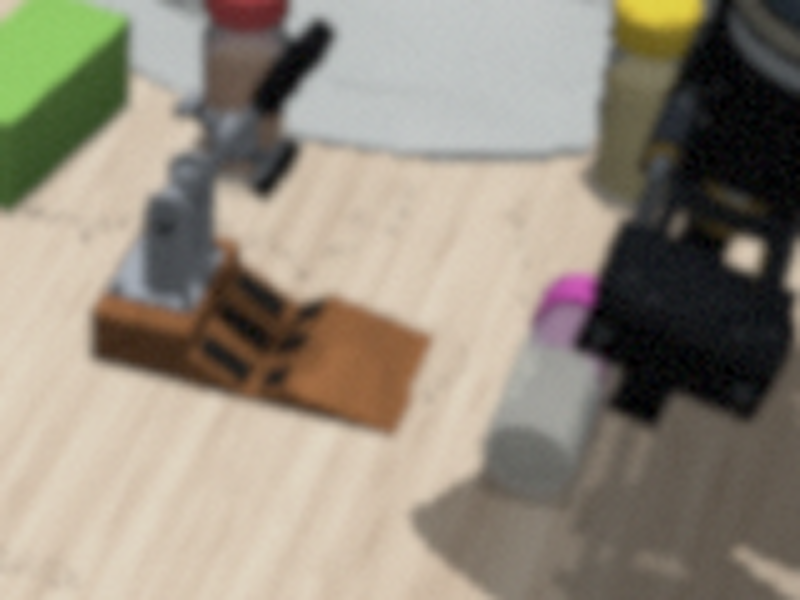

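The arm is at its near reach limit with that tilt, so I set it upright for the flat part.

```bash

python3 -m handwheel '[{"hand":0.1,"dx":0,"dy":0,"dz":1,"wx":0,"wy":0.08,"wz":0},{"hand":0.1,"dx":-0.7,"dy":0,"dz":0,"wx":0,"wy":0.08,"wz":0},{"hand":0.1,"dx":-1,"dy":0,"dz":0,"wx":0,"wy":0.04,"wz":0},{"hand":0.1,"dx":0,"dy":0,"dz":0,"wx":0,"wy":0,"wz":0}]'
python3 -c "
from rig import bot
import numpy as np
s=bot.read_state();print(np.round(s['joint_positions'],1),np.round(s['position'],4))"
```

```text
time_s: 8.75
position: [0.4364, -0.0988, 0.0429]
tcp_rot: [[-0.993, -0.021, 0.116], [-0.019, 1.0, 0.013], [-0.116, 0.011, -0.993]]
force: [0.5, 0.0, -0.5]
opening: 0.549
[ -30.    35.9  120.2   12.4   18.9 -132.6] [ 0.4364 -0.0988  0.0429]
```

```bash

python3 -m handwheel '[{"hand":0.1,"dx":0,"dy":-0.4,"dz":0,"wx":-0.01,"wy":0.06,"wz":0},{"hand":0.1,"dx":0,"dy":-0.4,"dz":-0.5,"wx":0,"wy":0,"wz":0},{"hand":0.1,"dx":0,"dy":0,"dz":-1.2,"wx":0,"wy":0,"wz":0},{"hand":0.1,"dx":0,"dy":0,"dz":-1.2,"wx":0,"wy":0,"wz":0},{"hand":0.1,"dx":0,"dy":0,"dz":-0.3,"wx":0,"wy":0,"wz":0},{"hand":0.1,"dx":0,"dy":0,"dz":0,"wx":0,"wy":0,"wz":0}]'
python3 -c "
from rig import bot
import numpy as np
s=bot.read_state();print(np.round(s['joint_positions'],1),np.round(s['position'],4))"
```

```text
time_s: 9.35
position: [0.4355, -0.1065, 0.0096]
tcp_rot: [[-0.998, -0.019, 0.054], [-0.019, 1.0, 0.005], [-0.054, 0.004, -0.999]]
force: [0.4, 0.4, -0.3]
opening: 0.546
[ -29.3   40.5  118.2    5.6   18.8 -125.6] [ 0.4355 -0.1065  0.0096]
```

```bash

python3 -m handwheel '[{"hand":0.1,"dx":0.7,"dy":0,"dz":0,"wx":0,"wy":0,"wz":0},{"hand":0.1,"dx":0.6,"dy":0,"dz":0,"wx":0,"wy":0,"wz":0},{"hand":0.1,"dx":0.3,"dy":0,"dz":0,"wx":0,"wy":0,"wz":0},{"hand":0.1,"dx":0.3,"dy":0,"dz":0,"wx":0,"wy":0,"wz":0},{"hand":0.1,"dx":0.3,"dy":0,"dz":0,"wx":0,"wy":0,"wz":0},{"hand":0.1,"dx":0.3,"dy":0,"dz":0,"wx":0,"wy":0,"wz":0},{"hand":0.1,"dx":0.4,"dy":0,"dz":0,"wx":0,"wy":0,"wz":0},{"hand":0.1,"dx":0.4,"dy":0,"dz":0,"wx":0,"wy":0,"wz":0},{"hand":0.1,"dx":0.4,"dy":0,"dz":0,"wx":0,"wy":0,"wz":0},{"hand":0.1,"dx":0.2,"dy":0,"dz":0,"wx":0,"wy":0,"wz":0}]'
python3 - <<'E'
from h import *
p,d,c=snap("side","5"); crop(p,280,180,440,300,5,"pics/c11.png")
p,d,c=snap("top","5"); crop(p,300,190,400,310,5,"pics/c12.png")
E
```

```text
time_s: 10.35
position: [0.4759, -0.1069, 0.0101]
tcp_rot: [[-0.998, -0.019, 0.056], [-0.019, 1.0, 0.004], [-0.056, 0.003, -0.998]]
force: [-0.0, -0.2, -0.3]
opening: 0.55
```

View pics/c11.png

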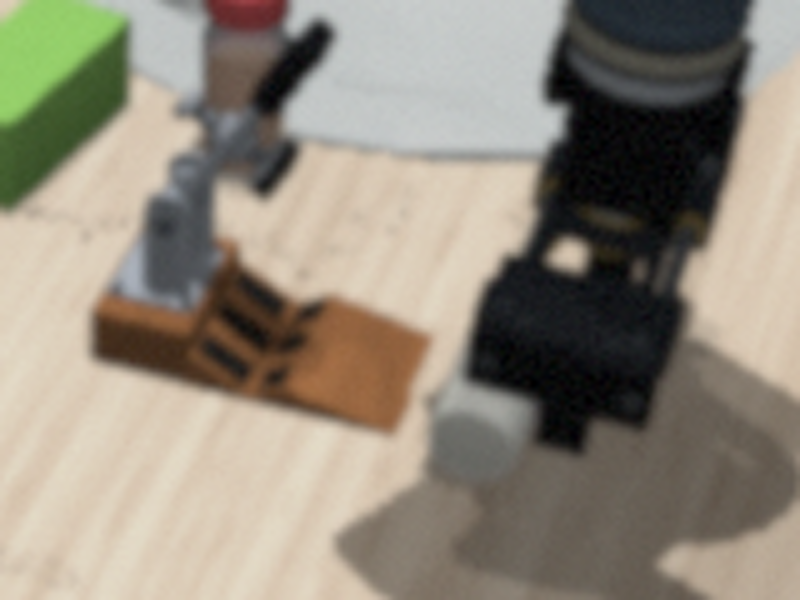

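View pics/c12.png

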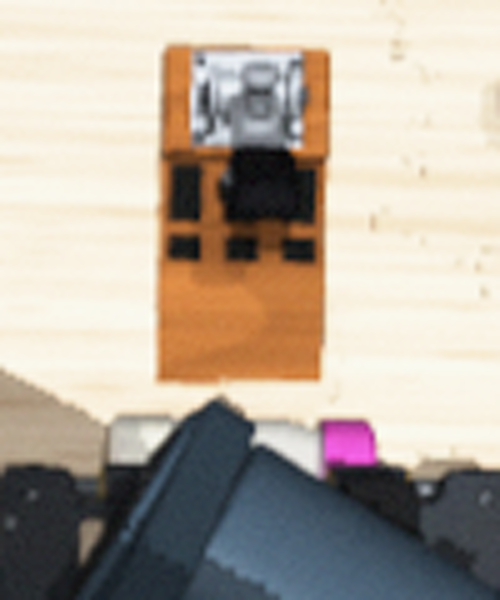

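```bash

python3 -m handwheel '[{"hand":0.1,"dx":0.3,"dy":0,"dz":0,"wx":0,"wy":-0.02,"wz":0},{"hand":0.1,"dx":0.4,"dy":0,"dz":0,"wx":0,"wy":-0.025,"wz":0},{"hand":0.1,"dx":0.4,"dy":0,"dz":0,"wx":0,"wy":-0.025,"wz":0},{"hand":0.1,"dx":0.4,"dy":0,"dz":0,"wx":0,"wy":-0.025,"wz":0},{"hand":0.1,"dx":0.4,"dy":0,"dz":0,"wx":0,"wy":-0.025,"wz":0},{"hand":0.1,"dx":0.4,"dy":0,"dz":0,"wx":0,"wy":-0.025,"wz":0},{"hand":0.1,"dx":0.3,"dy":0,"dz":0,"wx":0,"wy":-0.025,"wz":0},{"hand":0.1,"dx":0.3,"dy":0,"dz":0,"wx":0,"wy":-0.02,"wz":0},{"hand":0.1,"dx":0.2,"dy":0,"dz":0,"wx":0,"wy":0,"wz":0},{"hand":0.1,"dx":0,"dy":0,"dz":0,"wx":0,"wy":0,"wz":0}]'
python3 - <<'E'
from h import *
p,d,c=snap("side","6"); crop(p,280,180,440,300,5,"pics/c13.png")
p,d,c=snap("top","6"); crop(p,300,190,400,310,5,"pics/c14.png")
E
```

```text
time_s: 11.45
position: [0.5063, -0.107, 0.0101]
tcp_rot: [[-0.97, -0.019, 0.243], [-0.019, 1.0, 0.004], [-0.243, -0.001, -0.97]]
force: [-0.6, -0.9, 0.1]
opening: 0.551
```

View pics/c13.png

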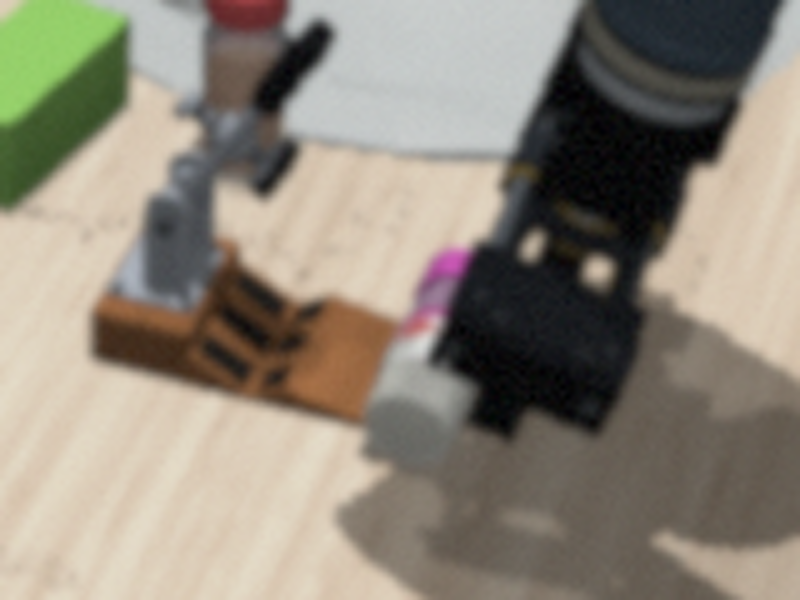

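View pics/c14.png

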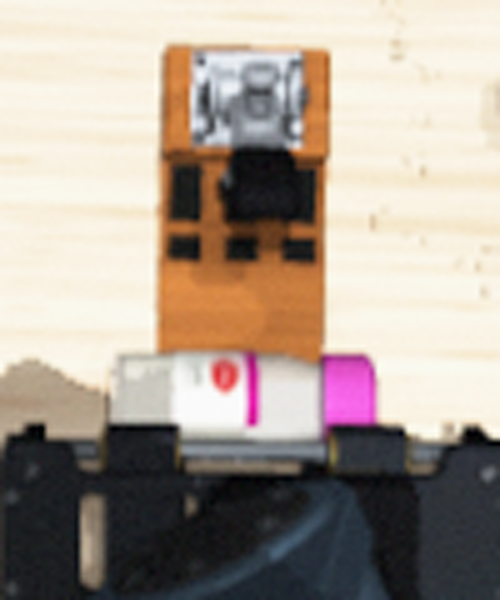

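At the foot of the ramp: jar square, cap right, overhanging the holder evenly (crop u 110–377 against the holder's 158–322). Now up the slope.

```bash

python3 -m handwheel '[{"hand":0.1,"dx":0.3,"dy":0,"dz":0,"wx":0,"wy":0,"wz":0},{"hand":0.1,"dx":0.3,"dy":0,"dz":0,"wx":0,"wy":0,"wz":0},{"hand":0.1,"dx":0.3,"dy":0,"dz":0.05,"wx":0,"wy":-0.02,"wz":0},{"hand":0.1,"dx":0.3,"dy":0,"dz":0.066,"wx":0,"wy":-0.02,"wz":0},{"hand":0.1,"dx":0.3,"dy":0,"dz":0.066,"wx":0,"wy":0,"wz":0},{"hand":0.1,"dx":0.3,"dy":0,"dz":0.066,"wx":0,"wy":0,"wz":0},{"hand":0.1,"dx":0.3,"dy":0,"dz":0.066,"wx":0,"wy":0,"wz":0},{"hand":0.1,"dx":0.3,"dy":0,"dz":0.066,"wx":0,"wy":0,"wz":0}]'
python3 -m handwheel '[{"hand":0.1,"dx":0.3,"dy":0,"dz":0.066,"wx":0,"wy":0,"wz":0},{"hand":0.1,"dx":0.3,"dy":0,"dz":0.066,"wx":0,"wy":0,"wz":0},{"hand":0.1,"dx":0.3,"dy":0,"dz":0.066,"wx":0,"wy":0,"wz":0},{"hand":0.1,"dx":0.3,"dy":0,"dz":0.066,"wx":0,"wy":0,"wz":0},{"hand":0.1,"dx":0.3,"dy":0,"dz":0.066,"wx":0,"wy":0,"wz":0}]'
python3 - <<'E'
from h import *
p,d,c=snap("side","7"); crop(p,280,180,440,300,5,"pics/c15.png")
p,d,c=snap("top","7"); crop(p,300,190,400,310,5,"pics/c16.png")
E
```

```text
time_s: 12.35
position: [0.5315, -0.1065, 0.015]
tcp_rot: [[-0.96, -0.019, 0.279], [-0.019, 1.0, 0.004], [-0.279, -0.002, -0.96]]
force: [0.8, -0.2, -0.1]
opening: 0.553
time_s: 12.85
position: [0.5465, -0.1066, 0.0183]
tcp_rot: [[-0.96, -0.019, 0.279], [-0.019, 1.0, 0.004], [-0.279, -0.002, -0.96]]
force: [0.4, -0.1, 0.3]
opening: 0.547
```

View pics/c15.png

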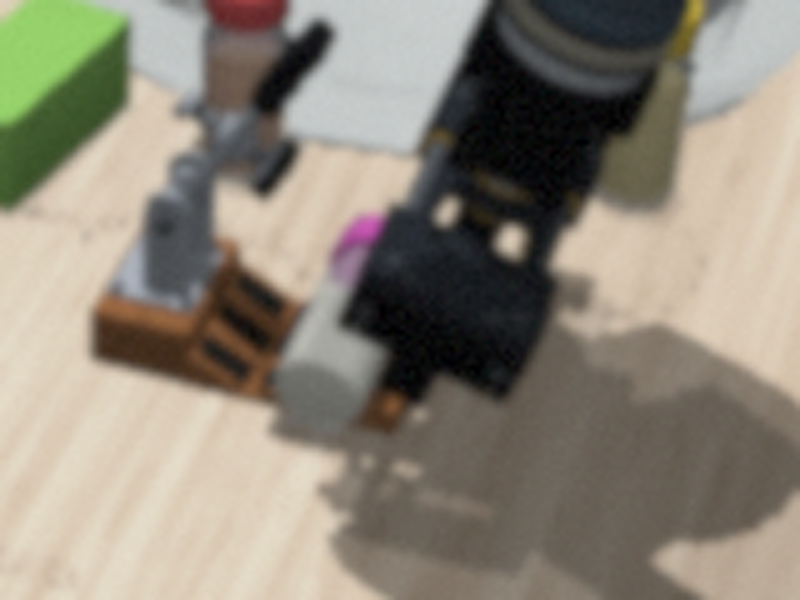

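View pics/c16.png

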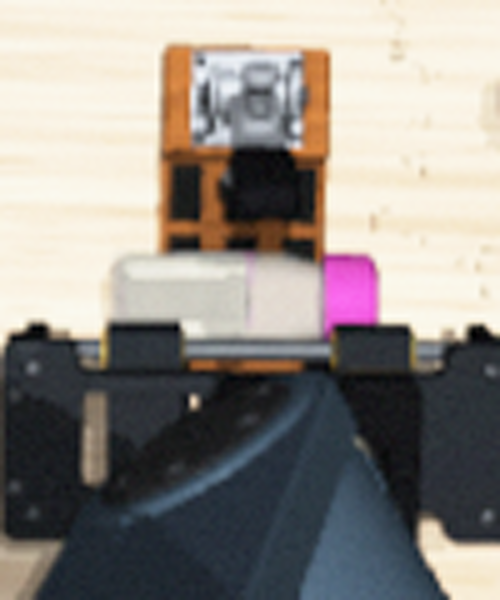

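```bash

python3 -m handwheel '[{"hand":0.1,"dx":0.2,"dy":0,"dz":0.044,"wx":0,"wy":0,"wz":0},{"hand":0.1,"dx":0.2,"dy":0,"dz":0.044,"wx":0,"wy":0,"wz":0},{"hand":0.1,"dx":0.2,"dy":0,"dz":0.044,"wx":0,"wy":0,"wz":0},{"hand":0.1,"dx":0.2,"dy":0,"dz":0.044,"wx":0,"wy":0,"wz":0},{"hand":0.1,"dx":0.2,"dy":0,"dz":0.044,"wx":0,"wy":0,"wz":0},{"hand":0.1,"dx":0.2,"dy":0,"dz":0.044,"wx":0,"wy":0,"wz":0},{"hand":0.1,"dx":0.2,"dy":0,"dz":0.044,"wx":0,"wy":0,"wz":0},{"hand":0.1,"dx":0.15,"dy":0,"dz":0.04,"wx":0,"wy":0,"wz":0},{"hand":0.1,"dx":0.1,"dy":0,"dz":0,"wx":0,"wy":0,"wz":0},{"hand":0.1,"dx":0.1,"dy":0,"dz":0,"wx":0,"wy":0,"wz":0}]'
python3 - <<'E'
from h import *
p,d,c=snap("top","8"); crop(p,300,190,400,310,5,"pics/c17.png")
E
```

```text
time_s: 13.95
position: [0.564, -0.1067, 0.0218]
tcp_rot: [[-0.96, -0.019, 0.279], [-0.019, 1.0, 0.004], [-0.279, -0.002, -0.96]]
force: [-0.5, 0.1, 0.0]
opening: 0.547
```

View pics/c17.png

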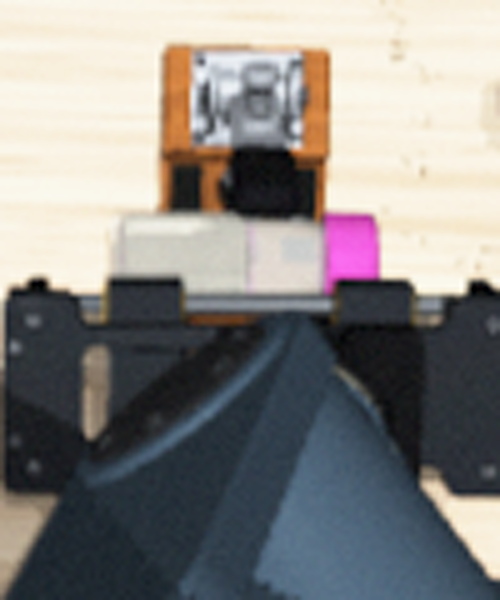

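```bash

python3 -m handwheel '[{"hand":0.1,"dx":0.1,"dy":0,"dz":0,"wx":0,"wy":0,"wz":0},{"hand":0.1,"dx":0.1,"dy":0,"dz":0,"wx":0,"wy":0,"wz":0},{"hand":0.1,"dx":0.1,"dy":0,"dz":0,"wx":0,"wy":0,"wz":0},{"hand":0.1,"dx":0.1,"dy":0,"dz":0,"wx":0,"wy":0,"wz":0},{"hand":0.1,"dx":0.1,"dy":0,"dz":0,"wx":0,"wy":0,"wz":0},{"hand":0.1,"dx":0.1,"dy":0,"dz":0,"wx":0,"wy":0,"wz":0}]'
python3 - <<'E'
from h import *
p,d,c=snap("top","9"); crop(p,300,190,400,310,5,"pics/c18.png")
p,d,c=snap("side","9"); crop(p,280,180,440,300,5,"pics/c19.png")
E
```

```text
time_s: 14.6
position: [0.5699, -0.1066, 0.0217]
tcp_rot: [[-0.96, -0.019, 0.279], [-0.019, 1.0, 0.004], [-0.279, -0.002, -0.96]]
force: [1.7, 0.2, -0.4]
opening: 0.55
```

View pics/c18.png

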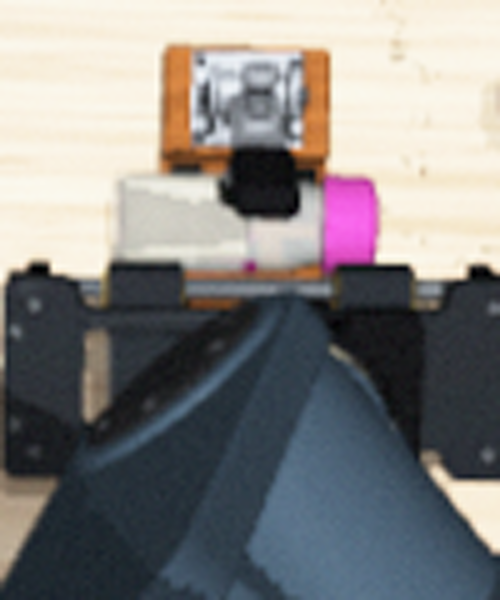

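View pics/c19.png

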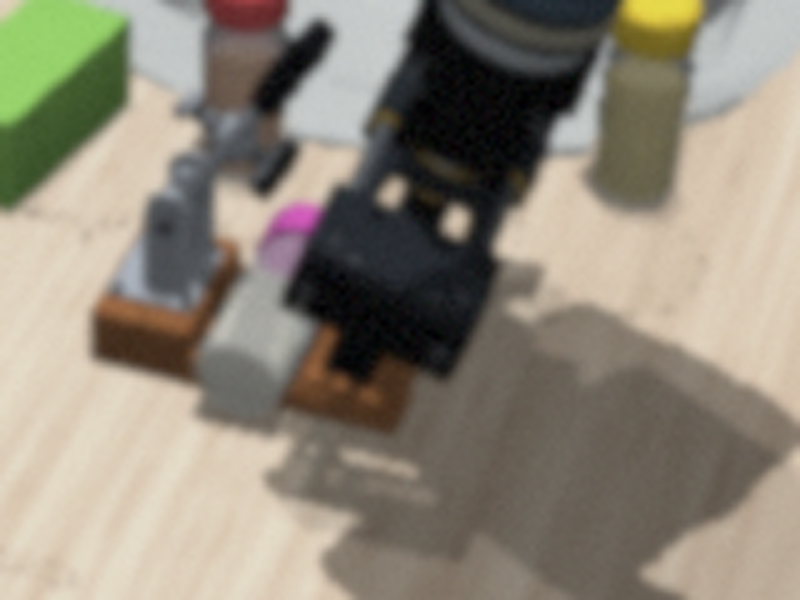

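The jar has tipped over the crest and lies in the vee, clear of the fingers (side crop: jar base at (240,375), fingertips at (360,365)). Retreat, shut the fingers and check how it settled.

```bash

python3 -m handwheel '[{"hand":0.1,"dx":-1.5,"dy":0,"dz":0,"wx":0,"wy":0,"wz":0},{"hand":0.1,"dx":-3,"dy":0,"dz":1,"wx":0,"wy":0,"wz":0},{"hand":0.1,"dx":-2.5,"dy":0,"dz":3,"wx":0,"wy":0.05,"wz":0},{"hand":-0.5,"dx":-2,"dy":0,"dz":4,"wx":0,"wy":0.08,"wz":0},{"hand":-1,"dx":0,"dy":0,"dz":4.5,"wx":0,"wy":0.08,"wz":0},{"hand":-1,"dx":0,"dy":0,"dz":4.5,"wx":0,"wy":0.07,"wz":0},{"hand":-1,"dx":0,"dy":0,"dz":4.5,"wx":0,"wy":0,"wz":0},{"hand":-1,"dx":0,"dy":0,"dz":1,"wx":0,"wy":0,"wz":0},{"hand":-1,"dx":0,"dy":0,"dz":0,"wx":0,"wy":0,"wz":0}]'
python3 - <<'E'
from h import *
p,d,c=snap("top","10"); crop(p,300,190,400,310,5,"pics/c20.png")
p,d,c=snap("side","10"); crop(p,280,180,440,300,5,"pics/c21.png")
E
```

```text
time_s: 15.6
position: [0.485, -0.106, 0.2421]
tcp_rot: [[-1.0, -0.02, 0.02], [-0.02, 1.0, 0.005], [-0.02, 0.005, -1.0]]
force: [-0.0, -1.0, -0.9]
opening: 0.094
```

View pics/c20.png

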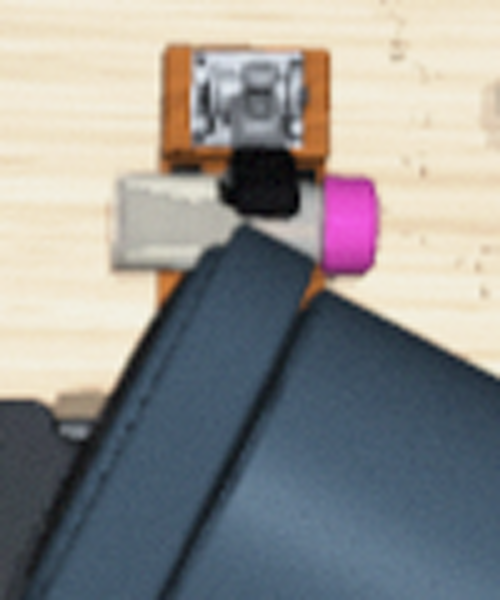

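View pics/c21.png

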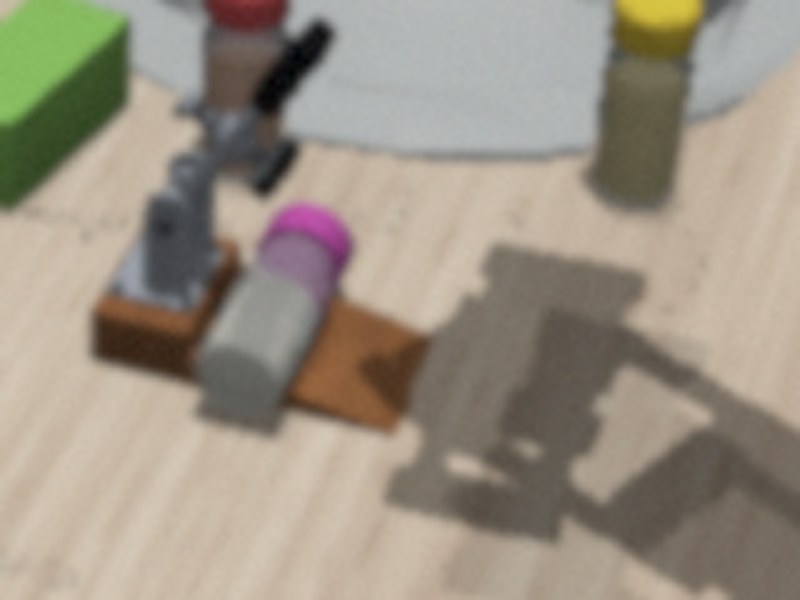

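```bash
python3 - <<'E'
from h import *
im,d,c=load("top","10")
b=atz(c,322.5,234.4,.0257);k=atz(c,375.8,235.2,.0257);print((b+k)/2,np.linalg.norm(k-b),np.degrees(np.arctan2(*(k-b)[[1,0]])))
for l,r,z in [((345,233.5),(359.5,233.5),.17),((346.5,220.5),(359.3,220.5),.14)]: print((atz(c,*l,z)+atz(c,*r,z))/2)
E
```

```text
[ 0.61005962 -0.10652377  0.0257    ] 0.11017688974427114 -89.31851901395895
[ 0.59332252 -0.10388251  0.17      ]
[ 0.62118952 -0.10648908  0.14      ]
```

The jar is settled: centre (.610, -.1065), expected (.611, -.1055), and square. Going over the lever to its back side.

```bash

python3 -m handwheel '[{"hand":-1,"dx":2,"dy":0,"dz":0.5,"wx":0,"wy":0.02,"wz":0},{"hand":-1,"dx":4,"dy":0,"dz":0,"wx":0,"wy":0,"wz":0},{"hand":-1,"dx":4,"dy":0,"dz":0,"wx":0,"wy":0,"wz":0},{"hand":-1,"dx":4,"dy":0,"dz":0,"wx":0,"wy":0,"wz":0},{"hand":-1,"dx":2.5,"dy":0.1,"dz":0,"wx":0,"wy":0,"wz":0},{"hand":-1,"dx":0,"dy":0,"dz":-3,"wx":0,"wy":0,"wz":0},{"hand":-1,"dx":0,"dy":0,"dz":-3,"wx":0,"wy":0,"wz":0},{"hand":-1,"dx":0,"dy":0,"dz":-2.5,"wx":0,"wy":0,"wz":0},{"hand":-1,"dx":0,"dy":0,"dz":-0.7,"wx":0,"wy":0,"wz":0},{"hand":-1,"dx":0,"dy":0,"dz":0,"wx":0,"wy":0,"wz":0}]'
python3 - <<'E'
from h import *
p,d,c=snap("side","11"); crop(p,250,120,410,240,5,"pics/c22.png")
E
```

```text
time_s: 16.7
position: [0.647, -0.1042, 0.1498]
tcp_rot: [[-1.0, -0.02, -0.011], [-0.02, 1.0, 0.01], [0.011, 0.01, -1.0]]
force: [-0.6, -0.4, 0.0]
opening: 0.004
```

View pics/c22.png

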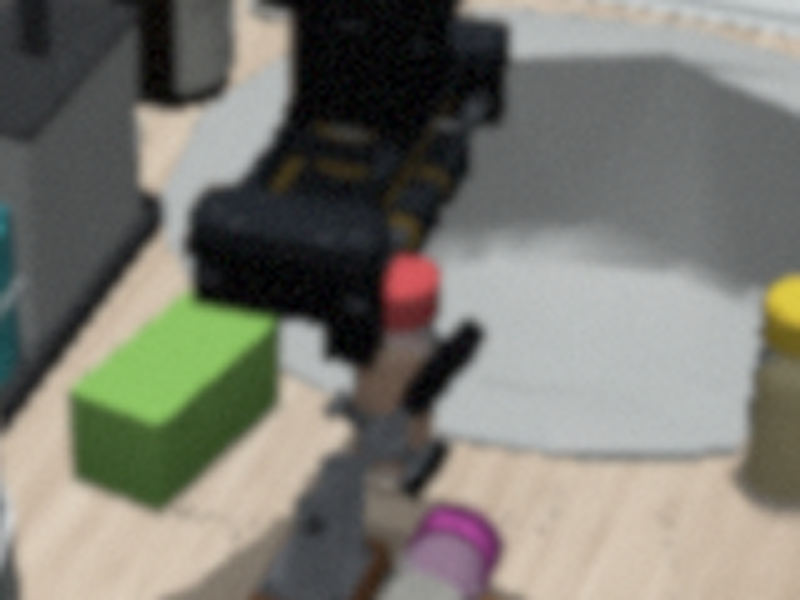

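```bash

python3 -m handwheel '[{"hand":-1,"dx":-0.5,"dy":0,"dz":0.6,"wx":0,"wy":0,"wz":0},{"hand":-1,"dx":-1,"dy":0,"dz":0,"wx":0,"wy":0,"wz":0},{"hand":-1,"dx":-0.8,"dy":0,"dz":0,"wx":0,"wy":0,"wz":0},{"hand":-1,"dx":-0.5,"dy":0,"dz":-0.1,"wx":0,"wy":0,"wz":0}]'
python3 -m handwheel '[{"hand":-1,"dx":-0.4,"dy":0,"dz":-0.26,"wx":0,"wy":0,"wz":0},{"hand":-1,"dx":-0.4,"dy":0,"dz":-0.26,"wx":0,"wy":0,"wz":0},{"hand":-1,"dx":-0.4,"dy":0,"dz":-0.28,"wx":0,"wy":0,"wz":0}]'
python3 -m handwheel '[{"hand":-1,"dx":-0.4,"dy":0,"dz":-0.3,"wx":0,"wy":0,"wz":0},{"hand":-1,"dx":-0.3,"dy":0,"dz":-0.32,"wx":0,"wy":0,"wz":0},{"hand":-1,"dx":-0.3,"dy":0,"dz":-0.35,"wx":0,"wy":0,"wz":0}]'
python3 - <<'E'
from h import *
p,d,c=snap("side","12"); crop(p,250,120,410,240,5,"pics/c23.png")
E
```

```text
time_s: 17.15
position: [0.6211, -0.1048, 0.1596]
tcp_rot: [[-1.0, -0.019, -0.001], [-0.019, 1.0, 0.007], [0.001, 0.007, -1.0]]
force: [2.4, 1.2, -0.0]
opening: 0.002
time_s: 17.45
position: [0.6093, -0.1049, 0.1507]
tcp_rot: [[-1.0, -0.02, -0.003], [-0.02, 1.0, 0.007], [0.003, 0.007, -1.0]]
force: [1.8, -0.0, 3.8]
opening: 0.006
time_s: 17.75
position: [0.5987, -0.1048, 0.1402]
tcp_rot: [[-1.0, -0.02, -0.005], [-0.02, 1.0, 0.007], [0.005, 0.008, -1.0]]
force: [-0.3, -1.3, 3.5]
opening: 0.004
```

View pics/c23.png

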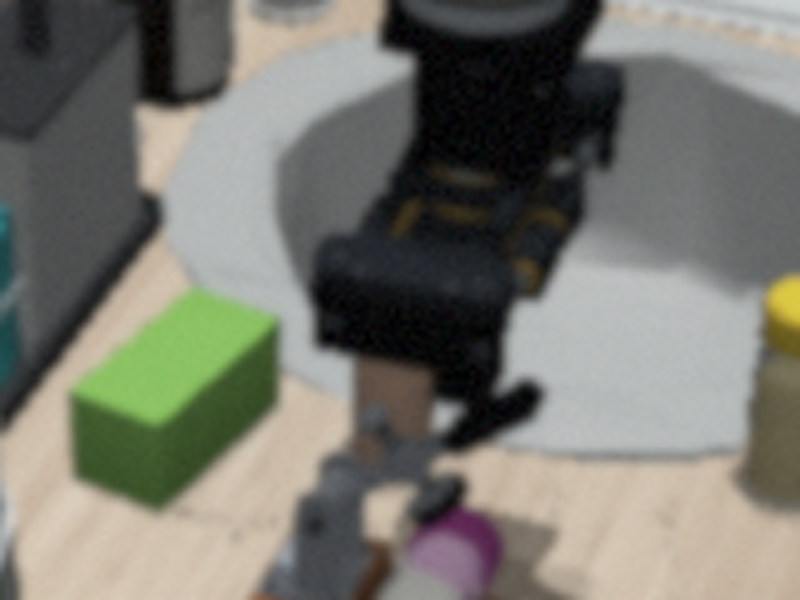

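```bash

python3 -m handwheel '[{"hand":-1,"dx":-0.35,"dy":0,"dz":-0.4,"wx":0,"wy":0,"wz":0},{"hand":-1,"dx":-0.35,"dy":0,"dz":-0.42,"wx":0,"wy":0,"wz":0},{"hand":-1,"dx":-0.3,"dy":0,"dz":-0.42,"wx":0,"wy":0,"wz":0},{"hand":-1,"dx":-0.3,"dy":0,"dz":-0.42,"wx":0,"wy":0,"wz":0}]'
python3 -m handwheel '[{"hand":-1,"dx":-0.25,"dy":0,"dz":-0.42,"wx":0,"wy":0,"wz":0},{"hand":-1,"dx":-0.25,"dy":0,"dz":-0.42,"wx":0,"wy":0,"wz":0},{"hand":-1,"dx":-0.2,"dy":0,"dz":-0.42,"wx":0,"wy":0,"wz":0},{"hand":-1,"dx":-0.2,"dy":0,"dz":-0.4,"wx":0,"wy":0,"wz":0}]'
python3 - <<'E'
from h import *
p,d,c=snap("side","13"); crop(p,250,120,410,240,5,"pics/c24.png")
E
```

```text
time_s: 18.2
position: [0.5856, -0.1047, 0.1234]
tcp_rot: [[-1.0, -0.02, -0.005], [-0.02, 1.0, 0.007], [0.005, 0.008, -1.0]]
force: [-0.2, -0.1, 3.1]
opening: 0.003
time_s: 18.6
position: [0.5771, -0.1048, 0.1069]
tcp_rot: [[-1.0, -0.02, -0.004], [-0.02, 1.0, 0.007], [0.004, 0.007, -1.0]]
force: [0.4, -0.9, 3.1]
opening: 0.007
```

View pics/c24.png

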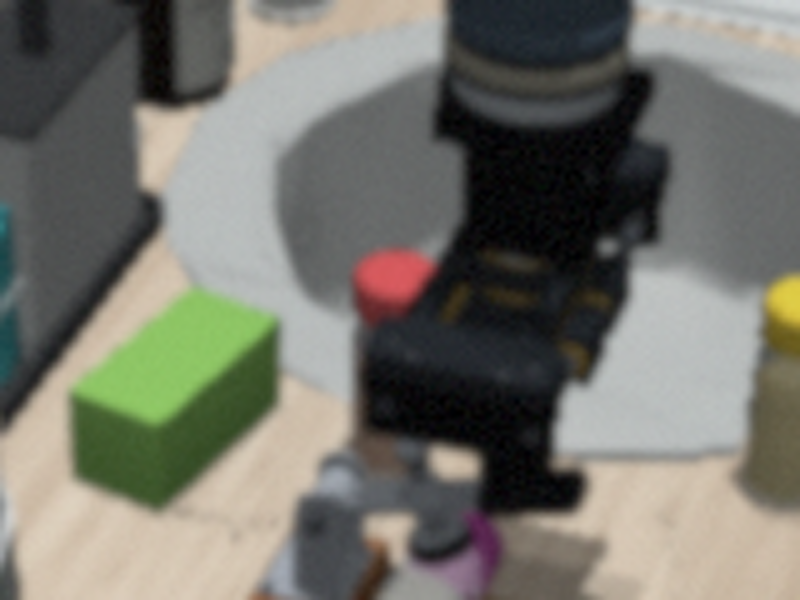

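```bash

python3 -m handwheel '[{"hand":-1,"dx":-0.2,"dy":0,"dz":-0.4,"wx":0,"wy":0,"wz":0},{"hand":-1,"dx":-0.2,"dy":0,"dz":-0.4,"wx":0,"wy":0,"wz":0},{"hand":-1,"dx":-0.2,"dy":0,"dz":-0.3,"wx":0,"wy":0,"wz":0},{"hand":-1,"dx":-0.1,"dy":0,"dz":0,"wx":0,"wy":0,"wz":0}]'
python3 -m handwheel '[{"hand":-1,"dx":0,"dy":0,"dz":-0.2,"wx":0,"wy":0,"wz":0}]'
python3 -m handwheel '[{"hand":-1,"dx":0,"dy":0,"dz":-0.2,"wx":0,"wy":0,"wz":0}]'
python3 -m handwheel '[{"hand":-1,"dx":0,"dy":0,"dz":-0.1,"wx":0,"wy":0,"wz":0}]'
python3 -m handwheel '[{"hand":-1,"dx":0,"dy":0,"dz":-0.1,"wx":0,"wy":0,"wz":0}]'
```

```text
time_s: 19.05
position: [0.5698, -0.1045, 0.0958]
tcp_rot: [[-1.0, -0.02, -0.005], [-0.02, 1.0, 0.008], [0.005, 0.008, -1.0]]
force: [0.7, -0.6, 2.2]
opening: 0.003
time_s: 19.15
position: [0.5695, -0.1045, 0.0943]
tcp_rot: [[-1.0, -0.02, -0.006], [-0.02, 1.0, 0.008], [0.006, 0.008, -1.0]]
force: [0.4, 0.6, 2.3]
opening: 0.003
time_s: 19.25
position: [0.569, -0.1044, 0.0921]
tcp_rot: [[-1.0, -0.02, -0.007], [-0.02, 1.0, 0.008], [0.007, 0.008, -1.0]]
force: [-1.7, -0.1, 3.5]
opening: 0.002
time_s: 19.35
position: [0.5689, -0.1045, 0.0909]
tcp_rot: [[-1.0, -0.02, -0.007], [-0.02, 1.0, 0.008], [0.007, 0.008, -1.0]]
force: [-0.9, -0.3, 2.4]
opening: 0.005
time_s: 19.45
position: [0.5691, -0.1044, 0.09]
tcp_rot: [[-1.0, -0.02, -0.007], [-0.02, 1.0, 0.008], [0.007, 0.008, -1.0]]
force: [-1.2, -1.4, 2.5]
opening: 0.006
```

```bash
f(){ grep -E "force|position"; }
python3 -m handwheel '[{"hand":-1,"dx":-0.1,"dy":0,"dz":-0.1,"wx":0,"wy":0,"wz":0}]'|f
python3 -m handwheel '[{"hand":-1,"dx":-0.1,"dy":0,"dz":-0.1,"wx":0,"wy":0,"wz":0}]'|f
python3 -m handwheel '[{"hand":-1,"dx":-0.1,"dy":0,"dz":-0.1,"wx":0,"wy":0,"wz":0}]'|f
python3 -m handwheel '[{"hand":-1,"dx":-0.1,"dy":0,"dz":-0.1,"wx":0,"wy":0,"wz":0}]'|f
```

```text
position: [0.569, -0.1045, 0.0892]
force: [-0.6, 1.1, 3.5]
position: [0.5687, -0.1045, 0.0884]
force: [1.4, 1.8, 2.1]
position: [0.5682, -0.1047, 0.0875]
force: [1.1, 0.9, 2.4]
position: [0.5672, -0.105, 0.0866]
force: [2.3, 0.7, 2.4]
```

```bash
f(){ grep -E "force|position"; }
python3 -m handwheel '[{"hand":-1,"dx":0,"dy":0,"dz":-0.1,"wx":0,"wy":0,"wz":0}]'|f
python3 -m handwheel '[{"hand":-1,"dx":0,"dy":0,"dz":-0.1,"wx":0,"wy":0,"wz":0}]'|f
python3 -m handwheel '[{"hand":-1,"dx":0,"dy":0,"dz":-0.1,"wx":0,"wy":0,"wz":0}]'|f
python3 -m handwheel '[{"hand":-1,"dx":0,"dy":0,"dz":-0.1,"wx":0,"wy":0,"wz":0}]'|f
```

```text
position: [0.5668, -0.105, 0.0855]
force: [1.2, 0.4, 2.8]
position: [0.5667, -0.105, 0.0845]
force: [1.4, 0.5, 3.1]
position: [0.5666, -0.105, 0.0834]
force: [1.9, -0.7, 2.7]
position: [0.5665, -0.105, 0.0823]
force: [2.2, 0.4, 2.8]
```

```bash
f(){ grep -E "force|position"; }
python3 -m handwheel '[{"hand":-1,"dx":0,"dy":0,"dz":-0.1,"wx":0,"wy":0,"wz":0}]'|f
python3 -m handwheel '[{"hand":-1,"dx":0,"dy":0,"dz":-0.1,"wx":0,"wy":0,"wz":0}]'|f
python3 -m handwheel '[{"hand":-1,"dx":0,"dy":0,"dz":-0.1,"wx":0,"wy":0,"wz":0}]'|f
python3 - <<'E'
from h import *
p,d,c=snap("side","14"); crop(p,270,150,390,260,5,"pics/c25.png")
E
```

```text
position: [0.5663, -0.1049, 0.0813]
force: [2.2, -0.6, 3.1]
position: [0.5662, -0.1049, 0.0803]
force: [0.5, -0.3, 4.0]
position: [0.5661, -0.1049, 0.0795]
force: [1.3, -0.2, 6.6]
```

View pics/c25.png

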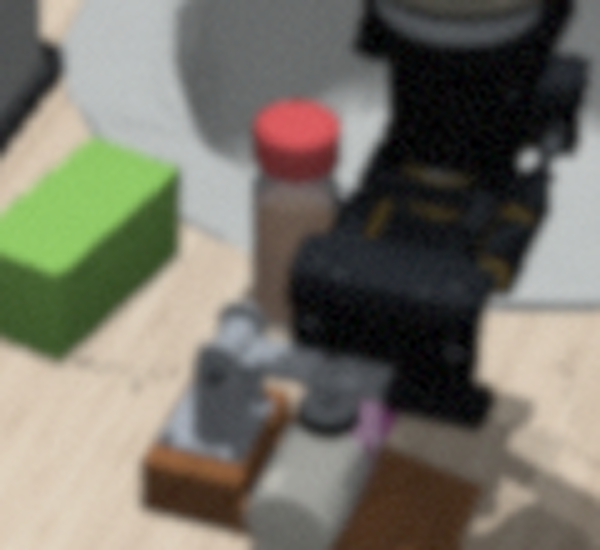

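The pad has met the jar (force 3 → 6.6 N). Average a few hold readings.

```bash
f(){ grep -E "force|position"; }
for i in 1 2 3 4; do python3 -m handwheel '[{"hand":-1,"dx":0,"dy":0,"dz":0,"wx":0,"wy":0,"wz":0}]'|f; done
```

```text
position: [0.5661, -0.1049, 0.0794]
force: [0.9, 0.1, 4.1]
position: [0.5661, -0.1049, 0.0794]
force: [1.2, -1.2, 3.3]
position: [0.5661, -0.1049, 0.0794]
force: [0.5, -0.8, 3.8]
position: [0.5661, -0.1049, 0.0794]
force: [1.5, -2.1, 4.0]
```

```bash
f(){ grep -E "force|position"; }
python3 -m handwheel '[{"hand":-1,"dx":0,"dy":0,"dz":-0.1,"wx":0,"wy":0,"wz":0}]'|f
for i in 1 2 3; do python3 -m handwheel '[{"hand":-1,"dx":0,"dy":0,"dz":0,"wx":0,"wy":0,"wz":0}]'|f; done
```

```text
position: [0.5661, -0.1049, 0.0787]
force: [-1.1, -1.5, 7.6]
position: [0.566, -0.1048, 0.0786]
force: [0.6, -2.0, 5.6]
position: [0.5661, -0.1049, 0.0786]
force: [-0.1, -2.1, 4.7]
position: [0.5661, -0.1049, 0.0786]
force: [-0.6, -1.9, 7.0]
```

```bash
f(){ grep -E "force|position"; }
python3 -m handwheel '[{"hand":-1,"dx":0,"dy":0,"dz":-0.1,"wx":0,"wy":0,"wz":0}]'|f
for i in 1 2 3; do python3 -m handwheel '[{"hand":-1,"dx":0,"dy":0,"dz":0,"wx":0,"wy":0,"wz":0}]'|f; done
```

```text
position: [0.566, -0.1049, 0.078]
force: [-1.1, -2.9, 8.5]
position: [0.566, -0.1049, 0.0779]
force: [-0.3, -2.4, 7.3]
position: [0.566, -0.1049, 0.0779]
force: [-0.2, -1.8, 7.1]
position: [0.566, -0.1049, 0.0779]
force: [-0.1, -2.6, 7.0]
```

About 7 N held, pad compressed roughly 1.1 mm. Lift off straight up.

```bash

python3 -m handwheel '[{"hand":-1,"dx":0,"dy":0,"dz":0.2,"wx":0,"wy":0,"wz":0},{"hand":-1,"dx":0,"dy":0,"dz":1,"wx":0,"wy":0,"wz":0},{"hand":-1,"dx":0,"dy":0,"dz":3,"wx":0,"wy":0,"wz":0},{"hand":-1,"dx":0,"dy":0,"dz":4,"wx":0,"wy":0,"wz":0},{"hand":-1,"dx":-3,"dy":3,"dz":2,"wx":0,"wy":0,"wz":0},{"hand":-1,"dx":-2,"dy":4,"dz":0,"wx":0,"wy":0,"wz":0},{"hand":-1,"dx":-2,"dy":4,"dz":0,"wx":0,"wy":0,"wz":0},{"hand":-1,"dx":0,"dy":4,"dz":0,"wx":0,"wy":0,"wz":0},{"hand":-1,"dx":0,"dy":3,"dz":0,"wx":0,"wy":0,"wz":0},{"hand":-1,"dx":0,"dy":0,"dz":0,"wx":0,"wy":0,"wz":0}]'
python3 - <<'E'
from h import *
p,d,c=snap("side","15"); crop(p,270,150,390,260,5,"pics/c26.png")
p,d,c=snap("top","15"); crop(p,300,190,400,310,5,"pics/c27.png")
E
```

```text
time_s: 22.8
position: [0.4942, 0.0788, 0.1794]
tcp_rot: [[-1.0, -0.024, -0.007], [-0.024, 1.0, 0.009], [0.007, 0.009, -1.0]]
force: [-0.7, -0.2, 0.7]
opening: 0.005
```

View pics/c26.png

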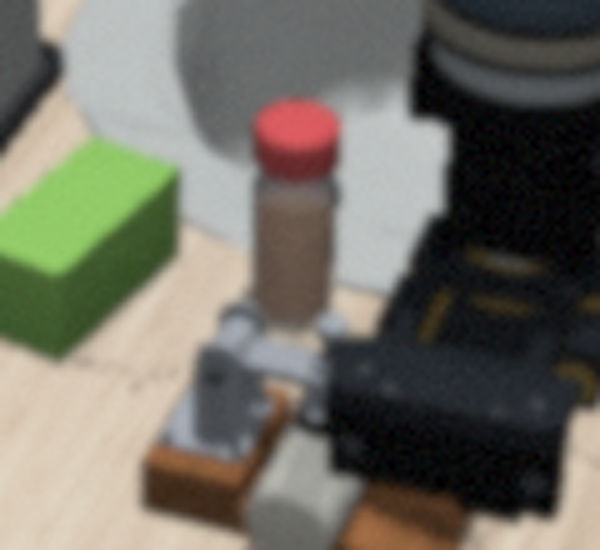

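View pics/c27.png

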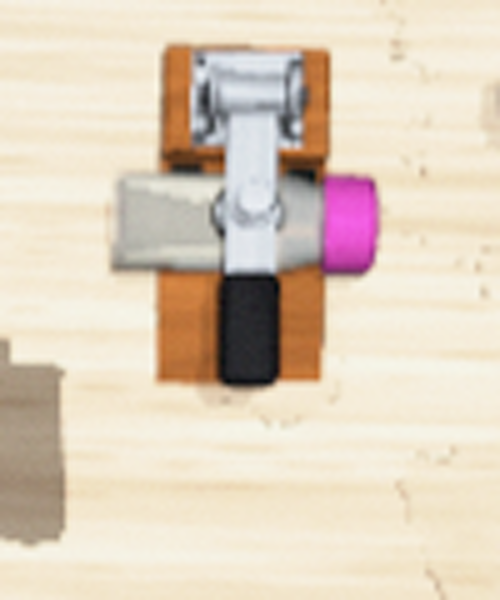

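View pics/top15.png

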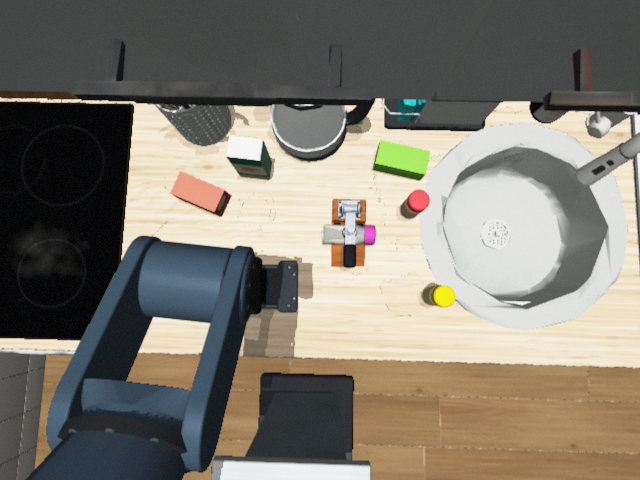

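The lever is level with its pad on the jar, the jar lies square across the vee (crop u 112–380, as before clamping), and the bystanders are where they were. Handing in.

```bash
python3 -c "
from rig import hand_in
print(hand_in())"
```

```text
the job is handed in; nothing more can be done
None
```

The jar is clamped in the holder, square across the vee and with its cap to the right. I handed the job in at about 23 s of the 72 s allowed.

**What I did:**
- I gripped the jar near the middle, turned it square to the holder and laid it on the worktop about 6 cm short of the ramp. The wide gripper body would have hit the raised lever any closer.
- I then rolled it to the foot with two fingers, looked at it there, and pushed it slowly up the ramp until it tipped over the crest and settled in the vee by itself.
- After backing away, I pressed the lever down on its handle. The pad met the jar with the lever about level.
- I stopped at about 7 N on the handle, then lifted off. Single readings peaked at 8.5 N, below the 12 N limit.

**Last checks:**
- **Jar position:** before clamping, the jar's centre measured within about 1 mm of the vee's middle and within about half a degree of square. The top picture after clamping shows it in the same place.
- **Lever and bystanders:** the lever stayed down and the jars and cartons had not moved. The arm was touching nothing.
- **Force accuracy:** readings scattered by about ±1 N, so the 7 N is an average. The pad's travel of about 1.1 mm after contact agrees with it. I did not test the grip after letting go.

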